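# Take the tipped reagent bottle off the turntable and click it into the loading tray

### The job

A reagent bottle has tipped over on the bench turntable. Lift it off without sending the freely turning turntable spinning or upsetting the bottles that stand on it, stand it upright on the bench and let go, then take it by its broad sides and slide it along the free lane of the loading tray, cap up, fully home until the spring catch clicks shut behind it. Leave the bottle that is already in the tray, and the tube rack, where they are.

Things in the scene. Friction and masses are not known exactly. Their poses are not given: they have to be found in the camera images.
- bottle_mid (a point): Centre, half-way up, of the tipped white reagent bottle: box body 60 mm long (own x), 40 thick (own y), 62 high (own z, from base to cap); mid-top a grey ribbed cap 28 mm across, its top 76 mm above the base. About 180 g. This point is 38 mm above the base. It starts lying on a broad (60 x 62) side on the turntable, cap roughly towards the robot. A half turn about own z makes no difference.
- platter_centre (a point): Centre of the turntable, on the upper face of its grey round platter, 24 mm above the bench. The platter is 280 mm across with a 5 mm high, 4 mm thick rim; z is up. The turntable stands on one side of the robot's centre line and the loading tray on the other, either way about; the bench between them is free.
- platter (a joint): Turning angle of the turntable's platter about its upright axis (rad). It has no drive, no stop and next to no friction: any sideways push on it, or on what lies on it, turns it.
- lane_home (a point): Free lane of the fixed grey loading tray: point on the lane floor (6 mm above the bench) over which the bottle's centre stands when fully home. x: insertion direction, from mouth to back wall; y: left of that; z up. The bottle goes in upright, its 60 mm length along x, between guide walls 44 mm apart and 18 mm high above the floor. A like bottle stands in a second lane 78 mm to the left (+y).
- lane_mouth (a point): Mouth of the free lane, on its floor, at the outer edge of the flared entry, 100 mm before lane_home; same axes. At the lane's other end the back wall's face is 30.5 mm past lane_home; from its top, 65 mm above the floor, a lip reaches 11.5 mm back over the bottle's shoulder, so the bottle cannot be let in from above.
- catch (a joint): Spring catch of the free lane (rad): metal arm on an upright hinge in the right-hand wall (-y of lane_home), 2 to 15 mm above the lane floor, its ramped nose 6 mm into the lane. 0 is shut. The bottle meets the ramp about 75 mm before home and pushes it out to about 0.1, against 3 to 7 N along the lane; it springs back to 0 behind the bottle only when that is fully home (2 mm of play).
- loaded_mid (a point): Centre, half-way up, of the like bottle already standing in the other lane; leave it.
- jar: Amber round jar with black cap, 48 mm across and 70 mm high, standing loose on the turntable; origin at the centre of its underside, z up.
- flask: White round bottle with white cap, 42 mm across and 95 mm high, standing loose on the turntable; origin at the centre of its underside, z up.
- tube_rack: White rack with capped sample tubes, 110 x 56 mm and 84 mm high, standing on the bench beyond the work; origin at the centre of its underside.
Things that resemble listed ones, but are neither listed nor needed, are in the scene too. Leave any green or pink look-alike of the part that bears bottle_mid alone.

How it is judged (in metres and radians):
On the way, in this order (a step that is already met when the one before it is completed fails the run):
1. the tipped bottle is lifted clear of the turntable (height (world z) of bottle_mid above 0.085 m and contact force between bottle and turntable below 0.05 N), for 0.2 s.
2. the bottle stands upright on its base on the bench (or tray floor), let go (angle between bottle_mid's own z axis and vertical below 0.1 rad and height (world z) of bottle_mid below 0.048 m and contact force between bottle and the fingers below 0.05 N and linear speed of bottle below 0.05 m/s), for 0.3 s.
At the end, for the whole second after the job is handed in: The bottle stands upright (0.06 rad), cap up, released and at rest on the free lane's floor, within 4 mm of home (3 mm beyond), in line with the lane (0.1 rad), with the catch shut behind it (below 0.04 rad). The jar and the round bottle stand upright on the turntable (x of bottle_mid in the frame of lane_home between -0.004 and 0.003 m and y of bottle_mid in the frame of lane_home between -0.004 and 0.004 m and z of bottle_mid in the frame of lane_home between 0.034 and 0.042 m and angle between bottle_mid's own z axis and vertical below 0.06 rad and angle between the x axis of bottle_mid and the x axis of lane_home, either way round below 0.1 rad and value of joint catch below 0.04 rad and linear speed of bottle below 0.02 m/s and angle between each of jar, flask's own z axis and vertical below 0.1 rad and horizontal distance between each of jar, flask and platter_centre below 0.13 m); the robot touches nothing.
It fails at once if the turntable is sent spinning (faster than 2.5 rad/s) (velocity of joint platter above 2.5 rad/s or velocity of joint platter below -2.5 rad/s).
It fails at once if a bottle standing on the turntable is tipped (over 0.35 rad) (angle between any of jar, flask's own z axis and vertical above 0.35 rad).
It fails at once if the bottle already in the tray is shifted by more than 15 mm (distance of loaded_mid from where it was at the start of the episode above 0.015 m).
It fails at once if the tube rack is shifted by more than 20 mm (distance of tube_rack from where it was at the start of the episode above 0.02 m).
It also fails if it takes over 72 s, if anything falls off the work surface, if the arm or the gripper's body presses on something with over 40 N, if the wrist force passes 120 N, or if a joint passes its speed limit or range.

### The arm

A 7-joint arm with a two-finger parallel gripper is mounted at the origin on the work surface. World frame = base frame: x ahead of the robot, y to its left, z up, the work surface at z = 0. Lengths are in mm, angles in rad, forces in N, time in s.
With the tool pointing down it reaches from about 350 to 900 mm from the base axis. Payload 7.2 kg.
Tool frame: the origin (TCP) lies midway between the tips of the shut fingers; the grasp point (between the pads) lies 19 mm behind it; z points along the fingers, y is the direction in which the jaws open and shut (so a half turn about z gives the same grasp; the last joint's range is limited). The gripper opens to 85 mm and grips with 20 to 120 N. Pads are 22 mm wide; open, the fingers measure 114 mm over their backs; the gripper's body (76 mm by 85 mm) begins 54 mm behind the grasp point. The pads swing forward as they close: fully open they stand 13 mm farther back than shut.
Start: joints at [-1.297, 0.411, -0.013, 1.596, 0.006, 1.134, -0.082], TCP at [209.499, 588.845, 231.297] pointing down, gripper open.
Joint ranges: [-2.95, 2.95], [-0.29, 1.99], [-1.47, 1.44], [0.14, 2.54], [-1.03, 4.17], [0.13, 1.85], [-2.86, 2.86]. Speed limits (rad/s): [2.39, 2.39, 3.01, 3.01, 3.14, 3.14, 3.14].

### API

Orientations are given as a unit quaternion [x, y, z, w].
In Python, from plant import monitor, cams, robot gives the robot as it stands. The module is installed in compiled form; this text tells all that it offers.
- The arm moves only by the tool jog_arm, never from a script. Its argument "targets" is a list of rows, each an object of numbers: "x", "y", "z": the shift along the tool's x, y, z in m; "spin": the turn about the tool's z in degrees. In form: [{"x": .., "y": .., "z": .., "spin": ..}, ...]. A call has 1 to 10 rows; each row is the pose to reach, as a shift and turn from the pose measured when the call began, along the tool's axes at that moment; what a row does not reach only later rows make up. A row lasts 1/12 s, in which the tool goes at most 41.7 mm and 7.16 degrees, less where a joint would pass 70% of its speed; a pose out of reach is approached as far as the arm can. A call with a gripper value outside its range is refused whole. "gripper" is the opening, from 0 (shut) to 1 (fully open), set as the call begins (left out, the last holds). The fingers move at their own pace and stop on an object; "newtons" is the grip in N (left out, the last holds). Time passes only in rows, so rows that repeat a pose let the fingers close. It gives the time, the measured TCP pose, the force and the opening at its end, in the units of the state.
- monitor.sense(): the state, without advancing time (a new reading comes with each control period).
- cams.capture(name): name is "scene" or "top" or "wrist"; returns (picture, depth): 384x512x3 uint8, blue, green, red; 384x512 float32, mm along the optical axis (not along the pixel's ray), 0 where there is no reading.
- cams.camera_info(name): a dict with "vertical_fov" (degrees; the focal length in pixels is half the picture's height over the tangent of half this angle, whatever the lens; pixels are square), "cx", "cy" (the principal point, pixels), "R" (3x3) and "t" (3): a world point X has camera coordinates R X + t; the wrist camera has in their place "T_tool_cam" (4x4, takes a point from camera to tool coordinates, whose origin is the TCP and whose axes are the flange's). Camera axes: x right, y down, z forward; pixel columns grow to the right and rows downward; lengths in mm; the calibration is good to about 2 mm. A picture is of the moment at which its call begins: read the wrist's pose just before it. camera_info takes no time and is no camera call.
- robot.hand_in(): hands the job in, once; it reports no verdict.
The state is a dict: "time": time; "q": joint angles; "qd": joint speeds; "joint_torque": joint torques, N m; "ee_pos": TCP position; "eef_rot": TCP orientation; "contact_force": force on the tool from outside, world axes, zero at the start; "ft_torque": the same for the moment, N m; "finger_gap": opening from 0.0 (shut) to 1.0 (fully open).
Only numpy, scipy, OpenCV 4.12 (cv2) and the standard library are available. Lean on these libraries where they do the work, as an engineer would, in place of code of your own. Each camera call takes 0.05 s, during which the arm holds its last target.

## Working session

There is one attempt and no reset: what is moved stays moved. The work goes in short steps, Python scripts to look and compute and a tool call to move; the robot and the scene stay as the last step left them, time stands still between calls to the robot, and variables do not carry over. Pictures are saved under pics/ and viewed, and the job is handed in when it is done.

Besides the shell and the picture viewer there is one more tool, called after "Request:" by a JSON object that holds its "op" and its "data", one argument or row to a line. jog_arm: Moves the arm, as the interface text tells. Its arguments: {"type":"object","properties":{"targets":{"type":"array","items":{"type":"object","properties":{"x":{"type":"number"},"y":{"type":"number"},"z":{"type":"number"},"spin":{"type":"number"}}}},"gripper":{"type":"number"},"newtons":{"type":"number"}},"required":["targets"]}

```bash
mkdir -p pics
cat > h.py <<'E'
import numpy as np, cv2
from plant import monitor, cams, robot
from scipy.spatial.transform import Rotation as Ro
def info(n):
    i=cams.camera_info(n); return i
def grab(n,tag):
    s=monitor.sense()
    p,d=cams.capture(n); cv2.imwrite(f'pics/{tag}.png',p); np.save(f'pics/{tag}_d.npy',d)
    i=cams.camera_info(n); f=192/np.tan(np.radians(i['vertical_fov']/2))
    if 'R' in i:
        R=np.array(i['R']);t=np.array(i['t']); Rw=R.T; tw=-R.T@t
    else:
        T=np.array(i['T_tool_cam']); Rt=Ro.from_quat(s['eef_rot']).as_matrix()
        Rw=Rt@T[:3,:3]; tw=Rt@T[:3,3]+np.array(s['ee_pos'])
    v,u=np.mgrid[0:384,0:512]
    c=np.stack([(u-i['cx'])/f*d,(v-i['cy'])/f*d,d],-1)
    W=c@Rw.T+tw; W[d==0]=np.nan
    np.save(f'pics/{tag}_w.npy',W)
    return p,d,W
E
python3 - <<'E'
from h import *
s=monitor.sense()
for k,v in s.items(): print(k,np.round(v,3))
for n in ('scene','top','wrist'):
    print(n,cams.camera_info(n)); grab(n,n+'0')
E
```

```text
time 0.0
q [-1.297  0.412 -0.013  1.597  0.006  1.134 -0.082]
qd [-0.001 -0.001 -0.001  0.002  0.001  0.001 -0.001]
joint_torque [ 0.0000e+00 -6.0064e+01  6.8300e-01 -2.9940e+01  1.4000e-02  1.1000e-02
  0.0000e+00]
ee_pos [209.357 588.366 230.454]
eef_rot [ 0.17   0.985 -0.001 -0.   ]
contact_force [-0.524  0.567 -0.464]
ft_torque [ 0.03  -0.014 -0.051]
finger_gap 0.998
scene {'vertical_fov': 57.43685425768938, 'cx': 252.45550243992528, 'cy': 192.29564224104155, 'R': array([[-0.57961719,  0.81477328, -0.01372672],
       [ 0.62697381,  0.43513296, -0.64619126],
       [-0.52052642, -0.38314985, -0.76305205]]), 't': array([ 227.05360246, -376.59636484, 1479.64314652])}
top {'vertical_fov': 50.91574342041032, 'cx': 257.8973219465734, 'cy': 188.01692753449268, 'R': array([[ 0.01232483, -0.9997416 ,  0.01910083],
       [-0.98593386, -0.0153344 , -0.16643099],
       [ 0.16668088, -0.01678092, -0.98586809]]), 't': array([  97.87670176,  551.14318034, 1245.39376383])}
wrist {'vertical_fov': 58.195922599579724, 'cx': 256.4711752014903, 'cy': 192.92897359810343, 'T_tool_cam': array([[ 1.62613422e-04, -9.54495686e-01, -2.98224679e-01,
         7.66678139e+01],
       [ 9.99999921e-01,  4.69532442e-05,  3.94993267e-04,
         9.09299916e-01],
       [-3.63016753e-04, -2.98224720e-01,  9.54495618e-01,
        -1.43020438e+02],
       [ 0.00000000e+00,  0.00000000e+00,  0.00000000e+00,
         1.00000000e+00]])}
```

View pics/scene0.png

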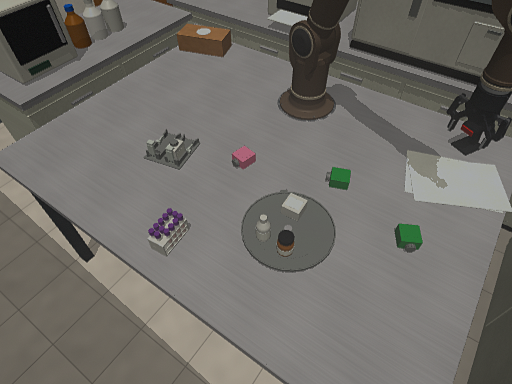

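View pics/top0.png

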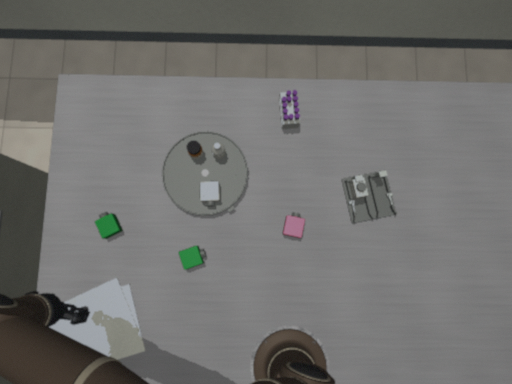

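View pics/wrist0.png

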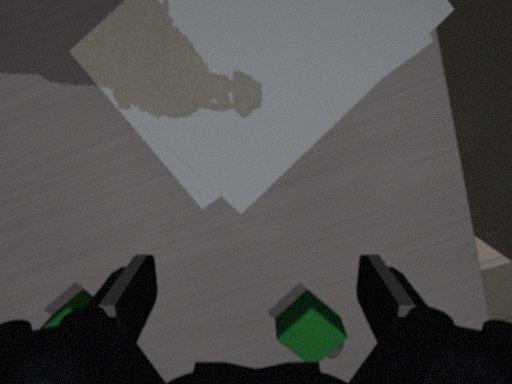

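Run:
```python
from h import *
p=cv2.imread('pics/top0.png')
a=cv2.resize(p[120:230,150:260],None,fx=5,fy=5,interpolation=cv2.INTER_CUBIC)
b=cv2.resize(p[150:240,330:410],None,fx=5,fy=5,interpolation=cv2.INTER_CUBIC)
cv2.imwrite('pics/ca.png',a);cv2.imwrite('pics/cb.png',b)
p=cv2.imread('pics/scene0.png')
cv2.imwrite('pics/cc.png',cv2.resize(p[185:275,235:345],None,fx=5,fy=5,interpolation=cv2.INTER_CUBIC))
W=np.load('pics/top0_w.npy')
for u,v in [(209,191),(205,173),(180,190),(230,190),(205,205),(195,149),(218,147),(360,187),(380,195),(360,210),(294,227),(290,105),(100,300),(260,260),(330,150),(450,300)]: print(u,v,np.round(W[v,u],1))
```

```text
209 191 [535.2 259.7  60.7]
205 173 [598.8 277.7  31.8]
180 190 [543.3 357.9  21.5]
230 190 [545.4 195.7  23.6]
205 205 [493.2 273.2  39.7]
195 149 [661.6 304.   94.8]
218 147 [662.7 230.5 118.9]
360 187 [ 551.7 -212.8   82.2]
380 195 [ 539.4 -299.9    4.6]
360 210 [ 488.6 -232.1    3.6]
294 227 [427.2 -10.4  40.5]
290 105 [827.2   3.3  54.8]
100 300 [193.4 594.6   5.8]
260 260 [322.7  95.2   2.8]
330 150 [ 692.3 -137.9   -3.2]
450 300 [ 204.1 -513.9   -1.3]
```

View pics/ca.png

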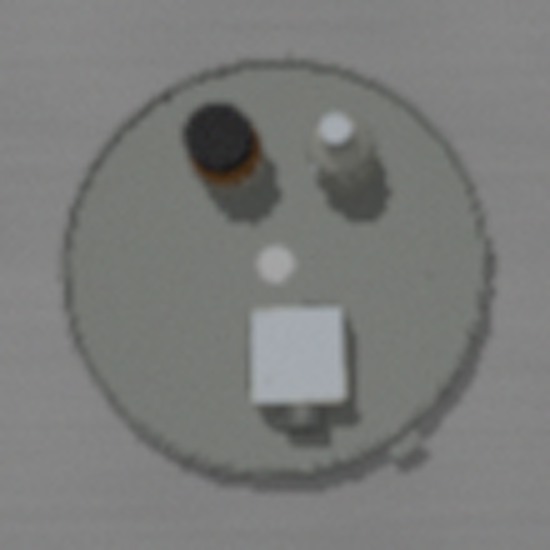

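View pics/cb.png

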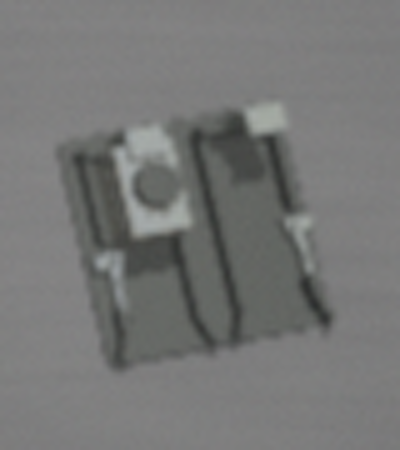

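View pics/cc.png

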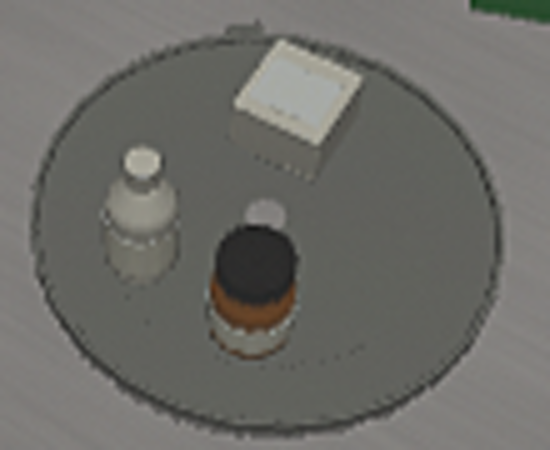

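White box at top-view pixel (209,191), lying on the platter with a grey cap towards the robot, is the target. The things it could be confused with:

| Object | Top-view pixel |
|---|---|
| Pink look-alike | (294,227) |
| Green look-alikes | (108,225), (191,257) |
| Loaded bottle in tray | (360,188) |
| Round flask | (218,148) |
| Hub disc | (205,173) |

The crop confirms the choice: a square white body with a grey cap. The free lane is the right one in the image, around (380,195).

I'll move above it for a close look.

```bash
cat >> h.py <<'E'
def tool(dst=None, yaw=None):
    """print tool-frame shift to reach world dst (mm), and spin (deg) so tool-x has world angle yaw"""
    s=monitor.sense(); R=Ro.from_quat(s['eef_rot']).as_matrix(); p=np.array(s['ee_pos'])
    a=np.degrees(np.arctan2(R[1,0],R[0,0]))
    if dst is not None: print('pos',np.round(p,1),'toolx ang',round(a,2),'shift m',np.round(R.T@(np.array(dst)-p)/1000,4))
    if yaw is not None: print('spin',round((a-yaw+180)%360-180,2))
E
python3 - <<'E'
from h import *
tool([530,262,200],180)
E
```

```text
pos [209.4 588.5 230.7] toolx ang 160.42 shift m [-0.4115 -0.2001  0.0309]
spin -19.58
```

Request:
{"op": "jog_arm", "data": {
  "targets": [
    {"x": -0.0411, "y": -0.02, "z": 0.0, "spin": -2},
    {"x": -0.074, "y": -0.036, "z": 0.0, "spin": -6},
    {"x": -0.111, "y": -0.054, "z": 0.0, "spin": -10},
    {"x": -0.148, "y": -0.072, "z": 0.0, "spin": -14},
    {"x": -0.185, "y": -0.09, "z": 0.0, "spin": -18},
    {"x": -0.222, "y": -0.108, "z": 0.0, "spin": -19.6},
    {"x": -0.259, "y": -0.126, "z": 0.0, "spin": -19.6},
    {"x": -0.296, "y": -0.144, "z": 0.0, "spin": -19.6},
    {"x": -0.333, "y": -0.162, "z": 0.0, "spin": -19.6},
    {"x": -0.37, "y": -0.18, "z": 0.015, "spin": -19.6}
  ]
}}

```text
time: 0.98
ee_pos: [498.9, 295.0, 218.9]
eef_rot: [0.0, 1.0, 0.001, 0.002]
contact_force: [1.7, 1.2, 0.7]
finger_gap: 0.998
```

Run:
```python
from h import *
tool([530,262,200],180)
```

```text
pos [498.9 295.  218.9] toolx ang 179.98 shift m [-0.0311 -0.033   0.019 ]
spin -0.02
```

Request:
{"op": "jog_arm", "data": {
  "targets": [
    {"x": -0.02, "y": -0.02, "z": 0.01},
    {"x": -0.031, "y": -0.033, "z": 0.018},
    {"x": -0.031, "y": -0.033, "z": 0.018},
    {"x": -0.031, "y": -0.033, "z": 0.018}
  ]
}}

```text
$.targets[0]: bad value
```

Run:
```python
from h import *
p,d,W=grab('wrist','w1')
tool([530,262,200],180)
p,d,W=grab('top','t1')
```

```text
pos [503.4 286.  214.8] toolx ang 179.47 shift m [-0.0268 -0.0237  0.015 ]
spin -0.53
```

View pics/w1.png

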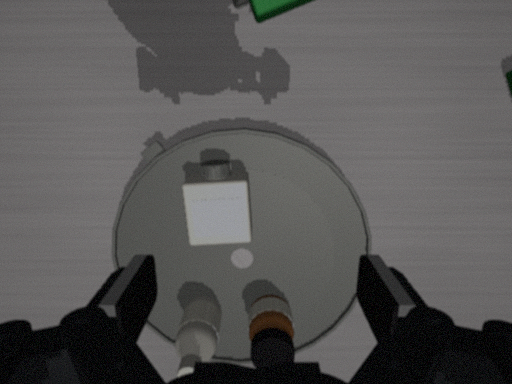

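```bash
cat >> h.py <<'E'
def facefit(tag, box, thr=140, zref=None):
    p=cv2.imread(f'pics/{tag}.png').astype(int); W=np.load(f'pics/{tag}_w.npy')
    m=np.zeros((384,512),np.uint8); u0,v0,u1,v1=box
    g=p.min(2); m[v0:v1,u0:u1]=(g[v0:v1,u0:u1]>thr)
    n,l,st,c=cv2.connectedComponentsWithStats(m); k=1+np.argmax(st[1:,4]); mm=l==k
    z=np.nanmedian(W[mm][:,2]); print('area',st[k],'z med',z)
    return mm,z
E
python3 - <<'E'
from h import *
p=cv2.imread('pics/w1.png'); print(p[200,215],p[150:260:10,215].min(1),p[215,170:270:6].min(1))
W=np.load('pics/w1_w.npy')
print(np.round(W[215,150:290:6],0).tolist())
print(np.round(W[150:260:6,215],0).tolist())
E
```

```text
[151 147 146] [ 59  34  85  66 154 146 151 148 150 148  84] [ 83  82  83 149 153 151 155 150 151 151 154 148 153 125  96  97  95]
[[553.0, 184.0, 23.0], [553.0, 191.0, 24.0], [553.0, 198.0, 25.0], [553.0, 204.0, 24.0], [553.0, 210.0, 25.0], [553.0, 216.0, 23.0], [538.0, 231.0, 62.0], [537.0, 237.0, 65.0], [537.0, 242.0, 65.0], [538.0, 248.0, 63.0], [537.0, 254.0, 65.0], [538.0, 259.0, 64.0], [537.0, 265.0, 65.0], [537.0, 270.0, 64.0], [537.0, 276.0, 66.0], [537.0, 281.0, 65.0], [537.0, 287.0, 65.0], [553.0, 292.0, 24.0], [553.0, 298.0, 24.0], [553.0, 304.0, 24.0], [553.0, 311.0, 25.0], [553.0, 317.0, 24.0], [553.0, 323.0, 26.0], [553.0, 329.0, 24.0]]
[[484.0, 256.0, 25.0], [490.0, 255.0, 25.0], [491.0, 258.0, 47.0], [494.0, 259.0, 58.0], [500.0, 259.0, 59.0], [505.0, 259.0, 59.0], [510.0, 259.0, 63.0], [515.0, 259.0, 65.0], [521.0, 259.0, 63.0], [526.0, 259.0, 65.0], [533.0, 258.0, 64.0], [538.0, 258.0, 64.0], [544.0, 258.0, 64.0], [551.0, 258.0, 64.0], [556.0, 257.0, 65.0], [563.0, 257.0, 64.0], [588.0, 252.0, 25.0], [596.0, 251.0, 25.0], [603.0, 251.0, 24.0]]
```

```bash
cat >> h.py <<'E'
def rect(tag,box,thr=120,zlo=None,zhi=None,zplane=None):
    W=np.load(f'pics/{tag}_w.npy'); p=cv2.imread(f'pics/{tag}.png').min(2)
    u0,v0,u1,v1=box; m=np.zeros((384,512),np.uint8)
    m[v0:v1,u0:u1]=((p>thr)&(W[...,2]>zlo)&(W[...,2]<zhi))[v0:v1,u0:u1]
    n,l,st,c=cv2.connectedComponentsWithStats(m); k=1+np.argmax(st[1:,4]); mm=l==k
    pts=W[mm][:,:2].astype(np.float32)
    r=cv2.minAreaRect(pts); print('n',mm.sum(),'z',np.median(W[mm][:,2]),'rect',np.round(r[0],1),np.round(r[1],1),round(r[2],2),'mean',pts.mean(0))
    print(np.round(cv2.boxPoints(r),1).tolist()); return mm
E
python3 - <<'E'
from h import *
rect('w1',(160,140,270,260),120,58,70)
rect('t1',(195,170,225,210),120,52,70)
W=np.load('pics/w1_w.npy')
# cap: z>52 , x<507
p=W[140:185,190:245].reshape(-1,3); q=p[(p[:,2]>50)&(p[:,0]<503)]
print('cap',q.mean(0),q.min(0),q.max(0))
# platter rim circle fit & hub
m=(abs(W[...,2]-24)<3); 
print(W[258,242])
E
```

```text
n 3722 z 64.46893830838215 rect [536.6 259.8] [60.  58.1] 3.19 mean [535.4709 260.0423]
[[505.0, 287.1000061035156], [508.29998779296875, 229.10000610351562], [568.2000122070312, 232.5], [565.0, 290.5]]
n 21 z 62.459128340342886 rect [514.  237.5] [14.5 16.1] 10.66 mean [514.1823  236.47034]
[[505.3999938964844, 244.10000610351562], [508.3999938964844, 228.1999969482422], [522.5999755859375, 230.89999389648438], [519.5999755859375, 246.8000030517578]]
cap [496.68252665 258.3224512   55.69014778] [490.90927056 244.22599736  50.06559568] [502.99341037 270.94287324  59.83278002]
[602.92663203 280.61926118  24.80144102]
```

Measured: lying body 60 × 58 mm, top face at z = 64.5 (expected 64), centre (536.6, 259.8), axis 3.2° off world x. That matches the description. I'll grip the narrow sides near the cap end so that gravity can swing the bottle upright.

Run:
```python
from h import *
tool([513.6,258.5,100],183.2)
```

```text
pos [500.5 288.6 214.9] toolx ang 179.42 shift m [-0.0134 -0.0292  0.1151]
spin -3.78
```

Request:
{"op": "jog_arm", "data": {
  "targets": [
    {"x": -0.0134, "y": -0.0295, "z": 0.02, "spin": -2},
    {"x": -0.0134, "y": -0.0295, "z": 0.05, "spin": -3.8},
    {"x": -0.0134, "y": -0.0295, "z": 0.085, "spin": -3.8},
    {"x": -0.0134, "y": -0.0295, "z": 0.112, "spin": -3.8},
    {"x": -0.0134, "y": -0.0295, "z": 0.115, "spin": -3.8},
    {"x": -0.0134, "y": -0.0295, "z": 0.115, "spin": -3.8}
  ]
}}

```text
time: 1.58
ee_pos: [512.2, 258.0, 98.6]
eef_rot: [-0.028, 1.0, -0.004, -0.002]
contact_force: [-0.1, 0.8, 0.0]
finger_gap: 0.996
```

Run:
```python
from h import *
grab('wrist','w2')
tool([513.6,258.5,26],183.2)
rect('w2',(100,100,400,300),120,58,70)
```

```text
pos [513.5 258.6 100.4] toolx ang -176.76 shift m [-0.0002  0.0003  0.0744]
spin 0.04
n 8023 z 64.53890410502959 rect [532.2 259.5] [52.1 58.2] 3.31 mean [530.95435 259.5629 ]
[[504.5, 287.1000061035156], [507.79998779296875, 229.0], [559.9000244140625, 232.0], [556.5, 290.1000061035156]]
```

View pics/w2.png

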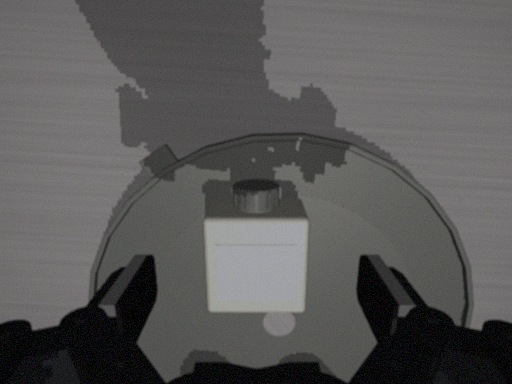

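The bottle is centred between the fingers: body at u 205–308, fingers at 155 and 358. I'll descend.

Request:
{"op": "jog_arm", "data": {
  "targets": [
    {"x": 0, "y": 0, "z": 0.02, "spin": 0},
    {"x": 0, "y": 0, "z": 0.045, "spin": 0},
    {"x": 0, "y": 0, "z": 0.06, "spin": 0},
    {"x": 0, "y": 0, "z": 0.07, "spin": 0},
    {"x": 0, "y": 0, "z": 0.0735, "spin": 0},
    {"x": 0, "y": 0, "z": 0.0735, "spin": 0},
    {"x": 0, "y": 0, "z": 0.0735, "spin": 0}
  ]
}}

```text
time: 2.22
ee_pos: [514.3, 258.8, 28.2]
eef_rot: [-0.028, 1.0, -0.003, 0.0]
contact_force: [-0.0, 0.4, -0.8]
finger_gap: 1.0
```

Request:
{"op": "jog_arm", "data": {
  "targets": [
    {"x": 0, "y": 0, "z": 0, "spin": 0},
    {"x": 0, "y": 0, "z": 0, "spin": 0}
  ],
  "gripper": 0.8,
  "newtons": 20
}}

```text
time: 2.38
ee_pos: [515.2, 259.4, 29.6]
eef_rot: [-0.028, 1.0, -0.002, 0.001]
contact_force: [-0.0, -0.5, 1.5]
finger_gap: 0.796
```

Request:
{"op": "jog_arm", "data": {
  "targets": [
    {"x": 0, "y": 0, "z": 0, "spin": 0},
    {"x": 0, "y": 0, "z": 0, "spin": 0},
    {"x": 0, "y": 0, "z": 0, "spin": 0},
    {"x": 0, "y": 0, "z": 0, "spin": 0}
  ],
  "gripper": 0.72,
  "newtons": 20
}}

```text
time: 2.72
ee_pos: [515.3, 259.4, 29.8]
eef_rot: [-0.028, 1.0, -0.002, 0.002]
contact_force: [0.2, 0.8, -0.2]
finger_gap: 0.721
```

Run:
```python
from h import *
grab('wrist','w3')
tool([513.6,258.5,26],183.2)
```

```text
pos [515.2 259.4  29.7] toolx ang -176.75 shift m [ 0.0017 -0.0007  0.0037]
spin 0.05
```

View pics/w3.png

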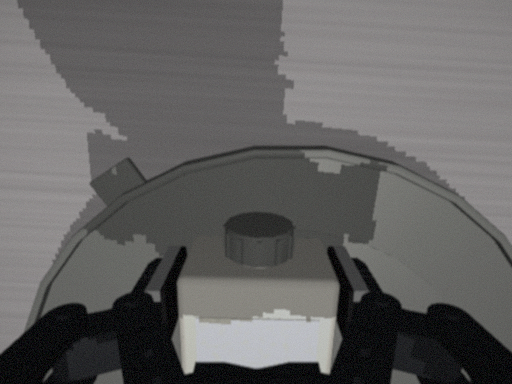

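Request:
{"op": "jog_arm", "data": {
  "targets": [
    {"x": 0.0015, "y": -0.0007, "z": 0.003, "spin": 0},
    {"x": 0.0015, "y": -0.0007, "z": 0.0045, "spin": 0},
    {"x": 0.0015, "y": -0.0007, "z": 0.0045, "spin": 0}
  ]
}}

```text
time: 3.02
ee_pos: [513.3, 258.3, 24.6]
eef_rot: [-0.028, 1.0, -0.002, 0.001]
contact_force: [-0.3, -0.9, -0.7]
finger_gap: 0.721
```

Request:
{"op": "jog_arm", "data": {
  "targets": [
    {"x": 0, "y": 0, "z": 0, "spin": 0},
    {"x": 0, "y": 0, "z": 0, "spin": 0},
    {"x": 0, "y": 0, "z": 0, "spin": 0},
    {"x": 0, "y": 0, "z": 0, "spin": 0}
  ],
  "gripper": 0.64,
  "newtons": 20
}}

```text
time: 3.35
ee_pos: [513.4, 258.3, 24.7]
eef_rot: [-0.028, 1.0, -0.002, 0.001]
contact_force: [-1.1, -0.9, 3.3]
finger_gap: 0.699
```

Gripped: the gap of 0.699 is about 60 mm. I'll lift.

Request:
{"op": "jog_arm", "data": {
  "targets": [
    {"x": 0, "y": 0, "z": -0.006, "spin": 0},
    {"x": 0, "y": 0, "z": -0.015, "spin": 0},
    {"x": 0, "y": 0, "z": -0.03, "spin": 0},
    {"x": 0, "y": 0, "z": -0.045, "spin": 0},
    {"x": 0, "y": 0, "z": -0.06, "spin": 0},
    {"x": 0, "y": 0, "z": -0.075, "spin": 0},
    {"x": 0, "y": 0, "z": -0.09, "spin": 0},
    {"x": 0, "y": 0, "z": -0.1, "spin": 0},
    {"x": 0, "y": 0, "z": -0.1, "spin": 0}
  ]
}}

```text
time: 4.1
ee_pos: [514.3, 259.4, 127.3]
eef_rot: [-0.028, 1.0, -0.001, 0.003]
contact_force: [0.3, 0.9, -0.8]
finger_gap: 0.7
```

Run:
```python
from h import *
p,_,_=grab('wrist','w4'); q,_,W=grab('scene','s4')
c=cv2.resize(q[150:280,230:350],None,fx=3.5,fy=3.5,interpolation=cv2.INTER_CUBIC)
cv2.imwrite('pics/s4c.png',c)
print(monitor.sense()['finger_gap'],monitor.sense()['contact_force'])
```

```text
0.6989717687731583 [-0.12531223  0.6722925  -2.34588188]
```

View pics/w4.png

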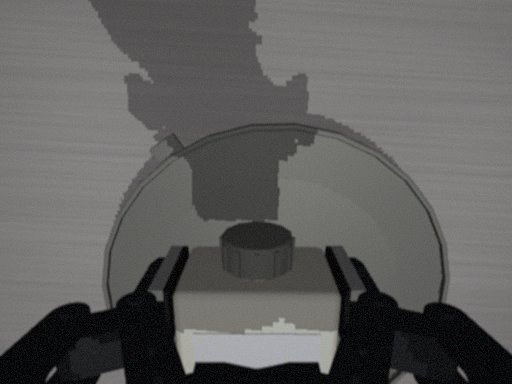

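View pics/s4c.png

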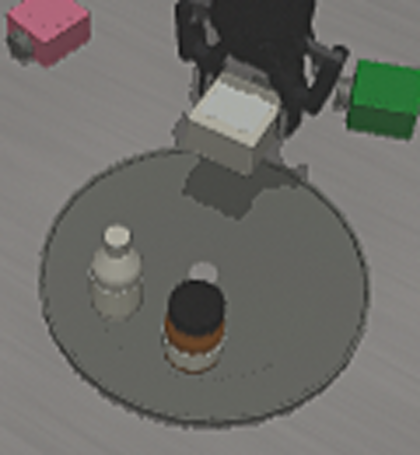

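```bash
cat >> h.py <<'E'
def tilt(tag):
    W=np.load(f'pics/{tag}_w.npy')
    for nm,(u0,v0,u1,v1) in {'shoulder':(190,283,322,308),'shoulderL':(190,255,215,308)}.items():
        P=W[v0:v1,u0:u1].reshape(-1,3); P=P[~np.isnan(P).any(1)]; c=np.median(P,0); P=P[np.linalg.norm(P-c,axis=1)<70]
        for _ in range(3):
            c=P.mean(0); n=np.linalg.svd(P-c,full_matrices=False)[2][2]; r=(P-c)@n; P=P[abs(r)<2*r.std()+1e-6]
        if n[2]<0:n=-n
        print(nm,'normal',np.round(n,3),'elev deg',round(np.degrees(np.arcsin(n[2])),1),'res',r.std(),'c',np.round(c,1))
E
python3 - <<'E'
from h import *
tilt('w4')
tool([600,30,150],180)
E
```

```text
shoulder normal [-0.837 -0.043  0.546] elev deg 33.1 res 0.964592438982844 c [508.3 259.9 165.1]
shoulderL normal [-0.998 -0.053  0.042] elev deg 2.4 res 0.6512080162376218 c [508.1 239.6 155.6]
pos [513.1 258.8 124.9] toolx ang -176.75 shift m [-0.0738 -0.2334 -0.0239]
spin 3.25
```

The bottle is lifted with the turntable still and the jar and flask undisturbed. The front-face elevation is only about 2°, so it did not swing on its own. I'll carry it to free bench around (600, 30) before reorienting it.

Request:
{"op": "jog_arm", "data": {
  "targets": [
    {"x": 0, "y": -0.015, "z": 0, "spin": 0},
    {"x": -0.01, "y": -0.04, "z": 0, "spin": 1},
    {"x": -0.02, "y": -0.075, "z": 0, "spin": 2},
    {"x": -0.032, "y": -0.11, "z": 0, "spin": 3},
    {"x": -0.045, "y": -0.145, "z": 0, "spin": 3.3},
    {"x": -0.056, "y": -0.18, "z": 0, "spin": 3.3},
    {"x": -0.066, "y": -0.21, "z": 0, "spin": 3.3},
    {"x": -0.073, "y": -0.23, "z": 0, "spin": 3.3},
    {"x": -0.0738, "y": -0.233, "z": 0, "spin": 3.3},
    {"x": -0.0738, "y": -0.233, "z": 0, "spin": 3.3}
  ]
}}

```text
time: 5.03
ee_pos: [599.4, 26.9, 124.9]
eef_rot: [0.003, 1.0, -0.003, 0.0]
contact_force: [-0.3, 0.9, -1.9]
finger_gap: 0.695
```

Run:
```python
from h import *
tool([600,30,50],180)
p,_,_=grab('wrist','w5'); tilt('w5')
p,_,_=grab('top','t5')
```

```text
pos [599.4  26.9 124.9] toolx ang 179.7 shift m [-0.0005  0.0035  0.0749]
spin -0.3
shoulder normal [-0.829  0.01   0.559] elev deg 34.0 res 1.0026187349526656 c [593.6  28.  162.6]
shoulderL normal [-0.999  0.004  0.051] elev deg 2.9 res 0.7104571485655984 c [592.1   7.7 153.3]
```

View pics/w5.png

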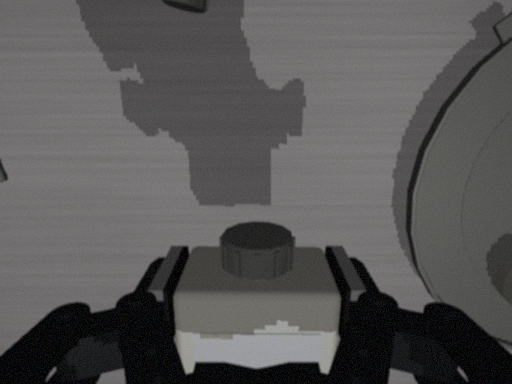

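View pics/t5.png

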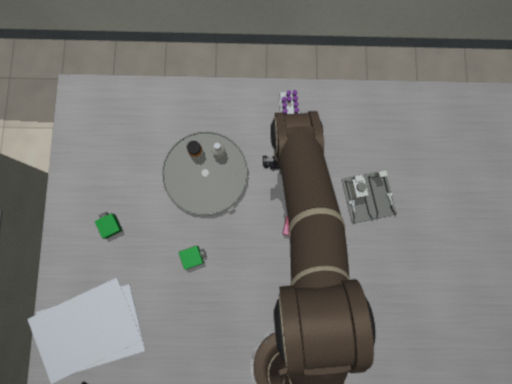

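Request:
{"op": "jog_arm", "data": {
  "targets": [
    {"x": 0, "y": 0.002, "z": 0.02, "spin": 0},
    {"x": 0, "y": 0.003, "z": 0.045, "spin": 0},
    {"x": 0, "y": 0.003, "z": 0.065, "spin": 0},
    {"x": 0, "y": 0.003, "z": 0.08, "spin": 0},
    {"x": 0, "y": 0.003, "z": 0.083, "spin": 0},
    {"x": 0, "y": 0.003, "z": 0.083, "spin": 0}
  ]
}}

```text
time: 5.63
ee_pos: [597.7, 34.8, 40.9]
eef_rot: [-0.001, 1.0, -0.002, -0.001]
contact_force: [0.5, 0.5, -1.4]
finger_gap: 0.697
```

Request:
{"op": "jog_arm", "data": {
  "targets": [
    {"x": 0, "y": 0, "z": 0, "spin": 0},
    {"x": 0, "y": 0, "z": 0, "spin": 0}
  ],
  "gripper": 0.69
}}

```text
time: 5.8
ee_pos: [598.1, 35.9, 41.8]
eef_rot: [-0.001, 1.0, -0.002, -0.001]
contact_force: [-0.8, -0.0, -2.0]
finger_gap: 0.698
```

Run:
```python
from h import *
tool([600,30,50],180)
p,_,_=grab('wrist','w6'); tilt('w6')
print(monitor.sense()['contact_force'],monitor.sense()['finger_gap'])
```

```text
pos [598.1  35.9  41.8] toolx ang -179.85 shift m [-0.0019 -0.0059 -0.0082]
spin 0.15
shoulder normal [-0.83   0.002  0.557] elev deg 33.9 res 0.9750256415413038 c [592.2  36.8  79.5]
shoulderL normal [-0.999 -0.006  0.052] elev deg 3.0 res 0.6571765723256087 c [590.9  16.4  70.1]
[-0.55147996 -0.10933755 -1.53578285] 0.6984885841050035
```

Request:
{"op": "jog_arm", "data": {
  "targets": [
    {"x": 0, "y": 0, "z": 0, "spin": 0},
    {"x": 0, "y": 0, "z": 0, "spin": 0}
  ],
  "gripper": 0.696
}}

```text
time: 6.02
ee_pos: [598.9, 35.8, 43.0]
eef_rot: [-0.001, 1.0, -0.001, 0.001]
contact_force: [-0.2, -0.4, -1.5]
finger_gap: 0.698
```

Run:
```python
from h import *
p,_,_=grab('wrist','w7'); tilt('w7')
print(monitor.sense()['contact_force'],monitor.sense()['finger_gap'],monitor.sense()['ee_pos'])
```

```text
shoulder normal [-0.836  0.002  0.549] elev deg 33.3 res 0.9701311563777729 c [593.   36.7  80.7]
shoulderL normal [-0.999 -0.003  0.05 ] elev deg 2.9 res 0.6874459793275428 c [591.7  16.4  71.3]
[ 0.46588197 -0.09540964 -1.68897228] 0.6997268373941795 [598.82095968  35.73302198  42.7906528 ]
```

Request:
{"op": "jog_arm", "data": {
  "targets": [
    {"x": 0, "y": 0, "z": 0, "spin": 0}
  ],
  "gripper": 0.699
}}

```text
time: 6.15
ee_pos: [598.9, 35.7, 43.1]
eef_rot: [-0.001, 1.0, -0.001, 0.001]
contact_force: [0.2, -0.4, -1.8]
finger_gap: 0.7
```

Run:
```python
from h import *
p,_,_=grab('wrist','w8'); tilt('w8')
print(monitor.sense()['contact_force'],monitor.sense()['finger_gap'],monitor.sense()['ee_pos'])
```

```text
shoulder normal [-0.828  0.002  0.561] elev deg 34.1 res 0.9743919988349223 c [592.9  36.5  80.9]
shoulderL normal [-0.999 -0.005  0.051] elev deg 2.9 res 0.7019063216200448 c [591.7  16.3  71.5]
[ 0.54021647 -0.04824165 -2.31602243] 0.703249081691521 [599.05858242  35.70961209  43.23711111]
```

Request:
{"op": "jog_arm", "data": {
  "targets": [
    {"x": 0, "y": 0, "z": 0, "spin": 0},
    {"x": 0, "y": 0, "z": 0, "spin": 0}
  ],
  "gripper": 0.701
}}

```text
time: 6.37
ee_pos: [599.2, 35.6, 43.4]
eef_rot: [-0.001, 1.0, -0.001, 0.001]
contact_force: [-0.3, -0.2, -1.6]
finger_gap: 0.699
```

Run:
```python
from h import *
p,_,_=grab('wrist','w9'); tilt('w9')
print(monitor.sense()['contact_force'],monitor.sense()['finger_gap'],monitor.sense()['ee_pos'])
```

```text
shoulder normal [-0.834  0.002  0.552] elev deg 33.5 res 0.9775788534001416 c [593.3  36.5  81.1]
shoulderL normal [-0.999  0.     0.048] elev deg 2.8 res 0.6856756595930215 c [592.   16.2  71.8]
[-0.39026516  0.00507464 -1.04986314] 0.7043985907083932 [599.10541774  35.6670238   43.2744287 ]
```

Request:
{"op": "jog_arm", "data": {
  "targets": [
    {"x": 0, "y": 0, "z": 0, "spin": 0}
  ],
  "gripper": 0.703
}}

```text
time: 6.5
ee_pos: [599.2, 35.6, 43.3]
eef_rot: [-0.001, 1.0, -0.001, 0.001]
contact_force: [0.6, -0.5, -2.6]
finger_gap: 0.703
```

Run:
```python
from h import *
p,_,_=grab('wrist','w10'); tilt('w10')
print(monitor.sense()['contact_force'],monitor.sense()['finger_gap'],monitor.sense()['ee_pos'])
```

```text
shoulder normal [-0.749  0.004  0.663] elev deg 41.5 res 0.956795278158667 c [595.9  36.4  77.1]
shoulderL normal [-0.972 -0.012  0.234] elev deg 13.5 res 0.6454489543426148 c [593.4  15.8  69.6]
[-0.16138842 -0.95879972 -2.06543961] 0.7043130234951906 [599.30030834  35.56535713  43.34618471]
```

It is starting to swing: elevation is now 13.5°. I'll watch it through the camera, since each call lasts 0.05 s and the arm holds.

Run:
```python
from h import *
for i in range(4):
    p,_,_=grab('wrist',f'w11_{i}'); tilt(f'w11_{i}')
s=monitor.sense();print(s['time'],s['contact_force'],s['finger_gap'],s['ee_pos'])
a=np.hstack([cv2.imread(f'pics/w11_{i}.png')[180:384,130:390] for i in (0,1,3)]); cv2.imwrite('pics/w11.png',a)
```

```text
shoulder normal [-0.72  -0.003  0.694] elev deg 43.9 res 0.7647633561959615 c [602.5  36.2  68.3]
shoulderL normal [-0.753 -0.014  0.657] elev deg 41.1 res 0.4943538402680149 c [598.4  14.6  63.5]
shoulder normal [-0.663 -0.005  0.749] elev deg 48.5 res 0.8134075767721606 c [602.6  36.5  68.1]
shoulderL normal [-0.724 -0.009  0.689] elev deg 43.6 res 0.5156384629813298 c [598.5  14.7  63.5]
shoulder normal [-0.67  -0.006  0.742] elev deg 47.9 res 0.8143003453819272 c [602.6  36.4  68.1]
shoulderL normal [-0.725 -0.024  0.689] elev deg 43.5 res 0.5222614698544764 c [598.5  14.7  63.5]
shoulder normal [-0.664 -0.005  0.748] elev deg 48.4 res 0.7785019659813069 c [602.6  36.4  68.1]
shoulderL normal [-0.723 -0.022  0.69 ] elev deg 43.7 res 0.5214974200861372 c [598.5  14.7  63.5]
6.75 [ 0.1644594   1.08981059 -0.49400196] 0.6958514353267411 [599.17536717  35.69279828  43.40463669]
```

View pics/w11.png

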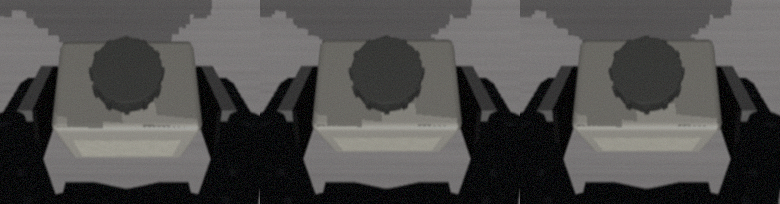

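It stopped at about 44° because the base edge touched the bench. I'll re-tighten, raise and loosen again to finish the swing.

Request:
{"op": "jog_arm", "data": {
  "targets": [
    {"x": 0, "y": 0, "z": 0, "spin": 0},
    {"x": 0, "y": 0, "z": 0, "spin": 0},
    {"x": 0, "y": 0, "z": 0, "spin": 0}
  ],
  "gripper": 0.66
}}

```text
time: 7.0
ee_pos: [599.2, 35.7, 43.5]
eef_rot: [-0.001, 1.0, -0.001, 0.001]
contact_force: [-1.1, 0.3, 1.7]
finger_gap: 0.698
```

Request:
{"op": "jog_arm", "data": {
  "targets": [
    {"x": 0, "y": 0, "z": -0.008, "spin": 0},
    {"x": 0, "y": 0, "z": -0.02, "spin": 0},
    {"x": 0, "y": 0, "z": -0.025, "spin": 0},
    {"x": 0, "y": 0, "z": -0.025, "spin": 0}
  ]
}}

```text
time: 7.33
ee_pos: [600.5, 35.8, 70.7]
eef_rot: [-0.001, 1.0, -0.001, 0.003]
contact_force: [0.2, 0.3, -1.6]
finger_gap: 0.699
```

Run:
```python
from h import *
p,_,_=grab('wrist','w12'); tilt('w12')
s=monitor.sense();print(s['time'],s['contact_force'],s['finger_gap'],s['ee_pos'])
q,_,_=grab('scene','s12')
cv2.imwrite('pics/s12c.png',cv2.resize(q[120:260,190:330],None,fx=4,fy=4,interpolation=cv2.INTER_CUBIC))
```

```text
shoulder normal [-0.668 -0.007  0.744] elev deg 48.1 res 0.7330942356733963 c [603.9  36.5  95.2]
shoulderL normal [-0.726 -0.024  0.688] elev deg 43.4 res 0.5136590054618942 c [599.8  14.8  90.7]
7.3833 [-0.61849434 -0.35742654 -2.65065951] 0.6992464806972375 [600.00486967  35.84117649  69.84287633]
```

View pics/w12.png

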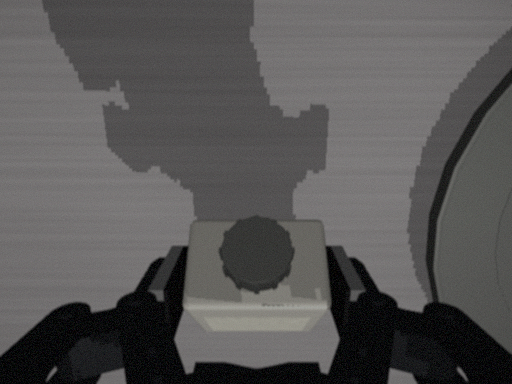

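View pics/s12c.png

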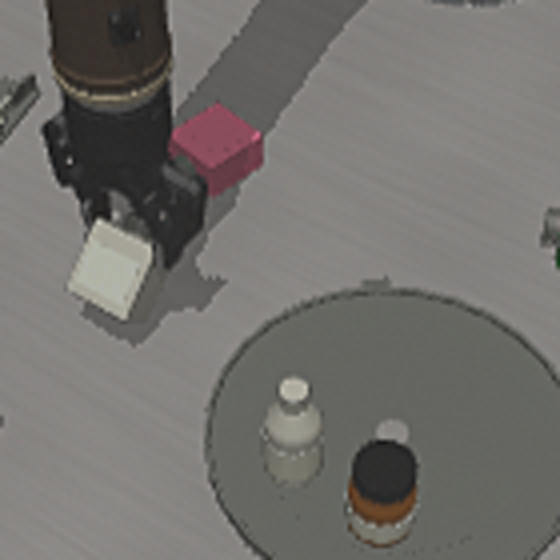

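Request:
{"op": "jog_arm", "data": {
  "targets": [
    {"x": 0, "y": 0, "z": 0.01, "spin": 0},
    {"x": 0, "y": 0, "z": 0.02, "spin": 0},
    {"x": 0, "y": 0, "z": 0.025, "spin": 0},
    {"x": 0, "y": 0, "z": 0.027, "spin": 0},
    {"x": 0, "y": 0, "z": 0.027, "spin": 0}
  ]
}}

```text
time: 7.85
ee_pos: [598.5, 35.9, 42.4]
eef_rot: [-0.001, 1.0, -0.001, 0.0]
contact_force: [-9.2, 0.6, 16.0]
finger_gap: 0.7
```

Request:
{"op": "jog_arm", "data": {
  "targets": [
    {"x": 0, "y": 0, "z": 0, "spin": 0},
    {"x": 0, "y": 0, "z": 0, "spin": 0}
  ],
  "gripper": 0.7
}}

```text
time: 8.02
ee_pos: [598.2, 35.9, 42.4]
eef_rot: [-0.001, 1.0, -0.001, -0.0]
contact_force: [-2.9, 0.2, 9.8]
finger_gap: 0.701
```

Run:
```python
from h import *
p,_,_=grab('wrist','w13'); tilt('w13')
s=monitor.sense();print(s['time'],s['contact_force'],s['finger_gap'],s['ee_pos'])
```

```text
shoulder normal [-0.685 -0.003  0.729] elev deg 46.8 res 0.7345909731208123 c [601.2  36.6  67.6]
shoulderL normal [-0.734 -0.007  0.679] elev deg 42.7 res 0.5411402825601218 c [597.1  15.   63. ]
8.0667 [-2.90984019  0.76640185  9.60999031] 0.6971641509277353 [598.18289895  35.91025836  42.35629341]
```

Request:
{"op": "jog_arm", "data": {
  "targets": [
    {"x": -0.003, "y": 0, "z": -0.001, "spin": 0},
    {"x": -0.006, "y": 0, "z": -0.002, "spin": 0},
    {"x": -0.009, "y": 0, "z": -0.003, "spin": 0},
    {"x": -0.012, "y": 0, "z": -0.004, "spin": 0}
  ],
  "gripper": 0.7015
}}

```text
time: 8.4
ee_pos: [610.1, 35.9, 45.6]
eef_rot: [-0.001, 1.0, -0.001, -0.001]
contact_force: [-0.6, -0.4, -2.1]
finger_gap: 0.703
```

Run:
```python
from h import *
p,_,_=grab('wrist','w14'); tilt('w14')
s=monitor.sense();print(s['time'],s['contact_force'],s['finger_gap'],s['ee_pos'])
```

```text
shoulder normal [0.579 0.    0.816] elev deg 54.6 res 2.2509629889142055 c [612.2  36.7  72. ]
shoulderL normal [-0.641 -0.011  0.768] elev deg 50.1 res 0.5296654804646074 c [608.6  15.2  67.1]
8.45 [ 1.40858697  0.53906676 -1.98867457] 0.701205279296892 [611.00051649  35.88421882  45.91493024]
```

The drag is tilting it up: 43° → 50°. I'll continue.

Request:
{"op": "jog_arm", "data": {
  "targets": [
    {"x": 0, "y": 0, "z": 0.003, "spin": 0},
    {"x": -0.004, "y": 0, "z": 0.003, "spin": 0},
    {"x": -0.008, "y": 0, "z": 0.002, "spin": 0},
    {"x": -0.012, "y": 0, "z": 0.001, "spin": 0},
    {"x": -0.015, "y": 0, "z": 0.001, "spin": 0}
  ]
}}

```text
time: 8.87
ee_pos: [626.7, 35.9, 44.8]
eef_rot: [-0.001, 1.0, -0.001, 0.0]
contact_force: [0.5, 0.3, -1.1]
finger_gap: 0.701
```

Run:
```python
from h import *
p,_,_=grab('wrist','w15'); tilt('w15')
s=monitor.sense();print(s['time'],s['contact_force'],s['finger_gap'],s['ee_pos'])
```

```text
shoulder normal [0.651 0.001 0.759] elev deg 49.4 res 2.149417980451341 c [627.   36.6  74. ]
shoulderL normal [-0.588 -0.013  0.808] elev deg 53.9 res 0.5218664192250659 c [623.8  15.6  68.8]
8.9167 [ 0.60870646 -0.2792939  -1.66965258] 0.7002764743596313 [627.11091157  35.88447502  44.84397559]
```

Request:
{"op": "jog_arm", "data": {
  "targets": [
    {"x": -0.002, "y": 0, "z": 0.004, "spin": 0},
    {"x": -0.006, "y": 0, "z": 0.005, "spin": 0},
    {"x": -0.011, "y": 0, "z": 0.004, "spin": 0},
    {"x": -0.016, "y": 0, "z": 0.003, "spin": 0},
    {"x": -0.02, "y": 0, "z": 0.002, "spin": 0},
    {"x": -0.022, "y": 0, "z": 0.002, "spin": 0}
  ]
}}

```text
time: 9.42
ee_pos: [649.9, 35.9, 42.9]
eef_rot: [-0.001, 1.0, -0.001, 0.001]
contact_force: [0.6, 0.7, -1.7]
finger_gap: 0.699
```

Run:
```python
from h import *
p,_,_=grab('wrist','w16'); tilt('w16')
s=monitor.sense();print(s['time'],s['contact_force'],s['finger_gap'],s['ee_pos'])
```

```text
shoulder normal [0.721 0.    0.693] elev deg 43.8 res 2.148171960395974 c [646.9  36.6  76.9]
shoulderL normal [-0.501 -0.026  0.865] elev deg 59.9 res 0.5036119638890089 c [645.1  16.1  69.9]
9.4667 [ 0.9179511   0.52521958 -2.16141029] 0.6999728449433932 [649.98445253  35.88058199  42.79834907]
```

Request:
{"op": "jog_arm", "data": {
  "targets": [
    {"x": -0.002, "y": 0, "z": 0.004, "spin": 0},
    {"x": -0.006, "y": 0, "z": 0.006, "spin": 0},
    {"x": -0.011, "y": 0, "z": 0.006, "spin": 0},
    {"x": -0.016, "y": 0, "z": 0.005, "spin": 0},
    {"x": -0.021, "y": 0, "z": 0.004, "spin": 0},
    {"x": -0.026, "y": 0, "z": 0.003, "spin": 0},
    {"x": -0.028, "y": 0, "z": 0.003, "spin": 0}
  ]
}}

```text
time: 10.05
ee_pos: [678.9, 35.9, 39.9]
eef_rot: [-0.001, 1.0, -0.001, 0.001]
contact_force: [0.9, 0.8, -1.3]
finger_gap: 0.702
```

Run:
```python
from h import *
p,_,_=grab('wrist','w17'); tilt('w17')
s=monitor.sense();print(s['time'],s['contact_force'],s['finger_gap'],s['ee_pos'])
```

```text
shoulder normal [0.785 0.001 0.619] elev deg 38.3 res 2.333630323831436 c [672.6  36.7  78.5]
shoulderL normal [-0.36   0.001  0.933] elev deg 68.9 res 0.5719617930633897 c [672.4  16.7  69.9]
10.1 [ 0.7454494  -0.13441665 -1.5122667 ] 0.701056062950648 [678.8922001   35.9533984   39.80993621]
```

View pics/w17.png

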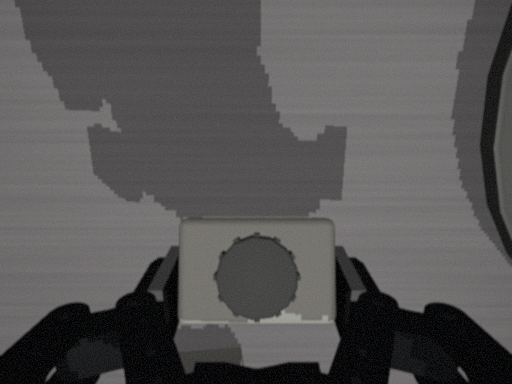

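69° now, past the 59° balance point. One more push.

Request:
{"op": "jog_arm", "data": {
  "targets": [
    {"x": -0.002, "y": 0, "z": 0.004, "spin": 0},
    {"x": -0.006, "y": 0, "z": 0.006, "spin": 0},
    {"x": -0.011, "y": 0, "z": 0.006, "spin": 0},
    {"x": -0.016, "y": 0, "z": 0.005, "spin": 0},
    {"x": -0.021, "y": 0, "z": 0.005, "spin": 0},
    {"x": -0.026, "y": 0, "z": 0.005, "spin": 0},
    {"x": -0.028, "y": 0, "z": 0.005, "spin": 0}
  ]
}}

```text
time: 10.68
ee_pos: [707.7, 36.0, 34.6]
eef_rot: [-0.001, 1.0, -0.001, 0.001]
contact_force: [0.2, 0.1, -2.3]
finger_gap: 0.698
```

Run:
```python
from h import *
p,_,_=grab('wrist','w18'); tilt('w18')
s=monitor.sense();print(s['time'],s['contact_force'],s['finger_gap'],s['ee_pos'])
```

```text
shoulder normal [ 0.783 -0.     0.622] elev deg 38.4 res 2.2513647618835564 c [699.6  36.7  75.9]
shoulderL normal [-0.234 -0.001  0.972] elev deg 76.5 res 0.540450192625628 c [699.9  17.1  66.7]
10.7333 [ 0.09733076  0.3405109  -1.80688915] 0.6972168602301986 [707.67687218  35.90076298  34.59409589]
```

View pics/w18.png

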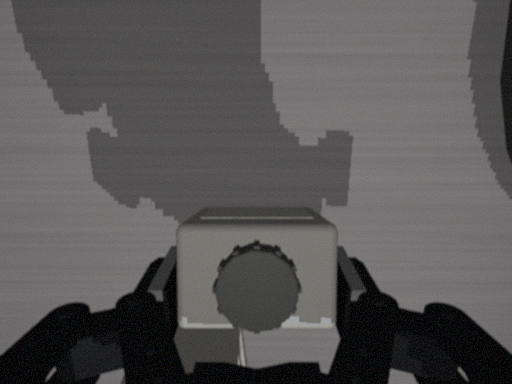

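Request:
{"op": "jog_arm", "data": {
  "targets": [
    {"x": -0.001, "y": 0, "z": 0.002, "spin": 0},
    {"x": -0.003, "y": 0, "z": 0.004, "spin": 0},
    {"x": -0.005, "y": 0, "z": 0.005, "spin": 0},
    {"x": -0.007, "y": 0, "z": 0.006, "spin": 0},
    {"x": -0.009, "y": 0, "z": 0.006, "spin": 0}
  ]
}}

```text
time: 11.15
ee_pos: [716.9, 35.9, 28.8]
eef_rot: [-0.001, 1.0, -0.001, 0.001]
contact_force: [-1.0, 0.3, 2.0]
finger_gap: 0.703
```

Run:
```python
from h import *
p,_,_=grab('wrist','w19'); tilt('w19')
s=monitor.sense();print(s['time'],s['contact_force'],s['finger_gap'],s['ee_pos'])
```

```text
shoulder normal [0.809 0.002 0.587] elev deg 36.0 res 2.2904488300544332 c [707.1  36.7  72.4]
shoulderL normal [-0.067 -0.01   0.998] elev deg 86.1 res 0.510133859510747 c [707.3  17.4  63.4]
11.2 [ 0.57131375 -0.23859978  4.3289421 ] 0.6984413109713207 [717.10096238  35.91150833  28.65493381]
```

86°, shoulder at z = 63. I'll release gently and back off upward.

Request:
{"op": "jog_arm", "data": {
  "targets": [
    {"x": 0, "y": 0, "z": -0.001, "spin": 0},
    {"x": 0, "y": 0, "z": -0.001, "spin": 0},
    {"x": 0, "y": 0, "z": -0.001, "spin": 0}
  ],
  "gripper": 0.75
}}

```text
time: 11.45
ee_pos: [716.6, 35.9, 29.2]
eef_rot: [-0.001, 1.0, -0.001, 0.001]
contact_force: [0.2, 0.2, 0.0]
finger_gap: 0.752
```

Request:
{"op": "jog_arm", "data": {
  "targets": [
    {"x": 0, "y": 0, "z": 0, "spin": 0},
    {"x": 0, "y": 0, "z": 0, "spin": 0},
    {"x": 0, "y": 0, "z": 0, "spin": 0}
  ],
  "gripper": 0.95
}}

```text
time: 11.7
ee_pos: [716.3, 36.0, 29.0]
eef_rot: [-0.001, 1.0, -0.001, 0.001]
contact_force: [-0.3, 0.4, 0.3]
finger_gap: 0.951
```

Run:
```python
from h import *
p,_,_=grab('wrist','w20'); tilt('w20')
s=monitor.sense();print(s['time'],s['contact_force'],s['finger_gap'],s['ee_pos'])
```

```text
shoulder normal [0.819 0.003 0.574] elev deg 35.0 res 2.369628409194929 c [708.4  36.8  69.9]
shoulderL normal [ 0.004 -0.001  1.   ] elev deg 89.7 res 0.472001103037781 c [707.8  17.3  62.4]
11.75 [-0.27963851  0.27467386 -0.75921984] 0.948925056922488 [716.44347057  35.99197771  29.12618847]
```

View pics/w20.png

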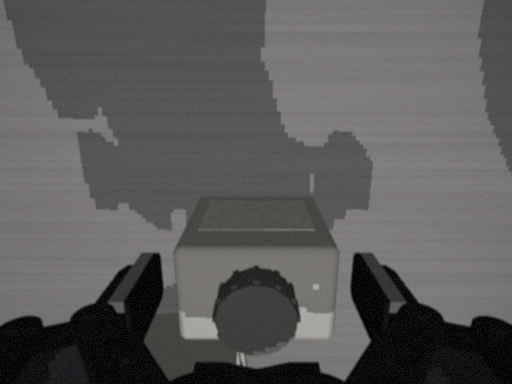

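The bottle stands upright: shoulder normal is vertical and its height is 62.4 mm (expected 62). I'll rise and measure the bottle and the tray.

Request:
{"op": "jog_arm", "data": {
  "targets": [
    {"x": 0, "y": 0, "z": -0.015, "spin": 0},
    {"x": 0, "y": 0, "z": -0.045, "spin": 0},
    {"x": 0, "y": 0, "z": -0.085, "spin": 0},
    {"x": 0, "y": 0, "z": -0.12, "spin": 0},
    {"x": 0, "y": 0, "z": -0.15, "spin": 0},
    {"x": 0.01, "y": 0, "z": -0.16, "spin": 0},
    {"x": 0.01, "y": 0, "z": -0.16, "spin": 0},
    {"x": 0.01, "y": 0, "z": -0.16, "spin": 0}
  ]
}}

```text
time: 12.42
ee_pos: [706.4, 36.4, 190.7]
eef_rot: [-0.001, 1.0, -0.001, 0.002]
contact_force: [-0.6, 0.0, 0.8]
finger_gap: 0.95
```

Run:
```python
from h import *
p,_,W=grab('wrist','w21')
s=monitor.sense();print(s['time'],s['finger_gap'],s['ee_pos'])
mm=rect('w21',(120,100,400,384),60,56,68)
tool([525,-262,230],180)
```

```text
12.4667 0.9499193570656062 [705.95426786  36.42902864 189.1660267 ]
n 2311 z 62.11985256539435 rect [714.3  37.1] [40.6 60. ] 0.11 mean [711.0093    36.950985]
[[693.9000244140625, 67.0], [694.0999755859375, 7.0], [734.7000122070312, 7.099999904632568], [734.5999755859375, 67.0999984741211]]
pos [706.   36.4 189.2] toolx ang -179.87 shift m [ 0.1816 -0.2981 -0.0403]
spin 0.13
```

View pics/w21.png

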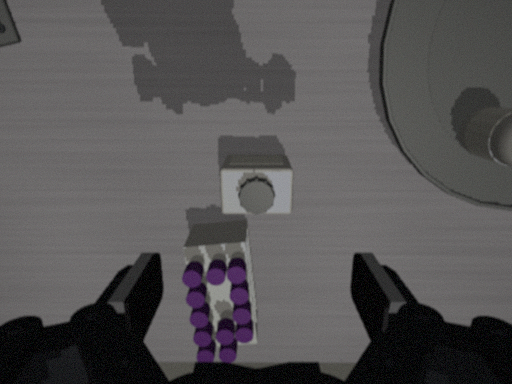

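Request:
{"op": "jog_arm", "data": {
  "targets": [
    {"x": 0.015, "y": -0.025, "z": -0.005, "spin": 0},
    {"x": 0.034, "y": -0.056, "z": -0.01, "spin": 0},
    {"x": 0.053, "y": -0.088, "z": -0.02, "spin": 0},
    {"x": 0.073, "y": -0.12, "z": -0.03, "spin": 0},
    {"x": 0.093, "y": -0.153, "z": -0.035, "spin": 0},
    {"x": 0.113, "y": -0.186, "z": -0.04, "spin": 0},
    {"x": 0.133, "y": -0.219, "z": -0.04, "spin": 0},
    {"x": 0.153, "y": -0.251, "z": -0.04, "spin": 0},
    {"x": 0.172, "y": -0.283, "z": -0.04, "spin": 0},
    {"x": 0.1816, "y": -0.298, "z": -0.04, "spin": 0}
  ]
}}

```text
time: 13.3
ee_pos: [521.1, -266.9, 228.4]
eef_rot: [0.002, 1.0, -0.002, -0.001]
contact_force: [-0.8, -1.0, 0.0]
finger_gap: 0.949
```

Request:
{"op": "jog_arm", "data": {
  "targets": [
    {"x": 0, "y": 0, "z": 0, "spin": 0},
    {"x": 0, "y": 0, "z": 0, "spin": 0}
  ]
}}

```text
time: 13.47
ee_pos: [519.6, -268.4, 227.0]
eef_rot: [0.003, 1.0, -0.002, -0.003]
contact_force: [-0.3, 0.2, -0.2]
finger_gap: 0.949
```

Run:
```python
from h import *
p,_,W=grab('wrist','w22')
s=monitor.sense();print(s['time'],s['finger_gap'],s['ee_pos'],s['q'])
W1=np.load('pics/w21_w.npy')
for v,u in [(250,190),(250,245),(300,250)]: print(u,v,np.round(W1[v,u]))
```

```text
13.5167 0.9482341872857726 [ 520.88647457 -266.49993456  227.13145215] [ 0.20761241  0.34956636  0.23508519  1.71250045 -0.08510818  1.09290854
  2.03517286]
190 250 [nan nan nan]
245 250 [771.  27.  56.]
250 300 [824.  31.  54.]
```

View pics/w22.png

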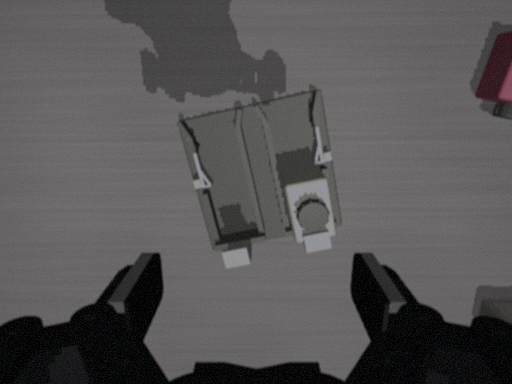

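Run:
```python
from h import *
W=np.load('pics/w22_w.npy'); p=cv2.imread('pics/w22.png')
mm=rect('w22',(270,160,345,260),0,62,74)
print('cap z', np.nanmedian(W[210:222,308:320,2]))
cv2.imwrite('pics/w22c.png',cv2.resize(p[80:280,160:360],None,fx=4,fy=3,interpolation=cv2.INTER_CUBIC))
# rectified height map at 1mm : x 440..620, y -360..-160
for nm,(u,v) in dict(floor=(225,150),floor2=(240,190),wallL=(259,170),wl2=(246,170),lip=(235,258),bench=(120,200),bench2=(250,50)).items():
    print(nm,np.round(W[v,u],1))
np.set_printoptions(linewidth=250)
for v in (140,160,180,200,215): print(v,[ (u,round(float(W[v,u,2]))) for u in range(180,270,2) if not np.isnan(W[v,u,2])])
```

```text
n 1612 z 68.16939642210909 rect [ 556. -217.] [63.9 40.1] 11.98 mean [ 546.60626 -219.82649]
[[520.5999755859375, -204.0], [528.9000244140625, -243.1999969482422], [591.4000244140625, -230.0], [583.0999755859375, -190.8000030517578]]
cap z 82.32824339338347
floor [ 507.9 -301.5    5.5]
floor2 [ 552.1 -286.3    6.7]
wallL [ 529.9 -265.3    5.8]
wl2 [ 525.5 -278.8   24. ]
lip [ 598.8 -288.7   75.9]
bench [ 565.5 -423.2   -1.1]
bench2 [ 4.087e+02 -2.737e+02  4.000e-01]
140 [(180, 1), (182, 5), (184, 5), (186, 7), (188, 25), (190, 25), (192, 24), (194, 16), (196, 5), (198, 5), (200, 6), (202, 5), (204, 6), (206, 6), (208, 7), (210, 7), (212, 6), (214, 6), (216, 6), (218, 7), (220, 6), (222, 7), (224, 5), (226, 6), (228, 7), (230, 5), (232, 6), (234, 5), (236, 7), (238, 24), (240, 25), (242, 25), (244, 13), (246, 7), (248, 6), (250, 7), (252, 6), (254, 6), (256, 7), (258, 8), (260, 5), (262, 7), (264, 5), (266, 25), (268, 24)]
160 [(180, -1), (182, 0), (184, 1), (186, 1), (188, 5), (190, 6), (192, 7), (194, 6), (196, 21), (198, 20), (200, 12), (202, 7), (204, 6), (206, 7), (208, 6), (210,
[... 993 characters left out ...]
 7), (224, 6), (226, 7), (228, 6), (230, 8), (232, 6), (234, 7), (236, 7), (238, 7), (240, 5), (242, 6), (244, 7), (246, 8), (248, 5), (250, 6), (252, 23), (254, 24), (256, 24), (258, 9), (260, 7), (262, 7), (264, 7), (266, 6), (268, 6)]
215 [(180, 1), (182, 0), (184, 0), (186, -1), (188, 1), (190, 0), (192, 1), (194, 0), (196, 0), (198, 1), (200, 0), (202, 0), (204, 6), (206, 6), (208, 25), (210, 24), (212, 24), (214, 17), (216, 7), (218, 6), (220, 7), (222, 5), (224, 6), (226, 6), (228, 6), (230, 6), (232, 4), (234, 6), (236, 6), (238, 6), (240, 6), (242, 6), (244, 7), (246, 7), (248, 7), (250, 7), (252, 6), (254, 6), (256, 24), (258, 25), (260, 24), (262, 6), (264, 7), (266, 6), (268, 5)]
```

View pics/w22c.png

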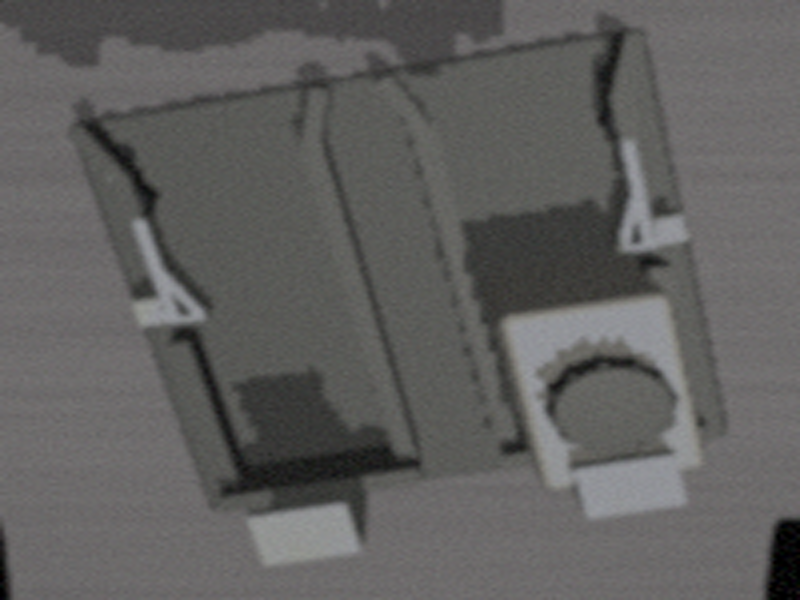

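Run:
```python
from h import *
W=np.load('pics/w22_w.npy')
U,V=np.meshgrid(np.arange(512),np.arange(384))
def line(m,nm):
    P=W[m][:,:2]
    vx,vy,x0,y0=cv2.fitLine(P.astype(np.float32),cv2.DIST_HUBER,0,0.01,0.01).ravel()
    if vx<0: vx,vy=-vx,-vy
    n=np.array([-vy,vx]); r=(P-[x0,y0])@n
    print(nm,len(P),'ang',round(np.degrees(np.arctan2(vy,vx)),2),'pt',round(x0,1),round(y0,1),'spread',np.round(np.percentile(r,[2,50,98]),2)); return np.array([x0,y0]),np.array([vx,vy])
z=W[...,2]; top=(z>21.5)&(z<27)
R=line(top&(U>198)&(U<222)&(V>193)&(V<232),'rightwall')
L=line(top&(U>242)&(U<268)&(V>150)&(V<232),'leftwall(lane)')
L2=line(top&(U>262)&(U<300)&(V>120)&(V<175),'nextlane right wall')
d=L[1]; n=np.array([-d[1],d[0]])
print('sep', (L[0]-R[0])@n)
# back wall/lip
m=(z>70)&(z<80)&(U>215)&(U<256)&(V>240)&(V<275)
P=W[m]; r=cv2.minAreaRect(P[:,:2].astype(np.float32)); print('lip free',r, np.median(P[:,2])); 
m2=(z>70)&(z<79)&(U>298)&(U<336)&(V>234)&(V<256)
P=W[m2]; r=cv2.minAreaRect(P[:,:2].astype(np.float32)); print('lip loaded',r, np.median(P[:,2]))
# front edge of tray
f=[]
for u in range(186,315):
    col=z[60:200,u]; ok=np.where((col>3.5))[0]
    if len(ok): f.append(W[60+ok[0],u,:2])
f=np.array(f); vx,vy,x0,y0=cv2.fitLine(f.astype(np.float32),cv2.DIST_HUBER,0,0.01,0.01).ravel(); print('front edge ang',np.degrees(np.arctan2(vy,vx)),x0,y0, 'dist along lane', np.array([x0,y0])@d)
# loaded bottle top, non-cap
m=(z>65)&(z<70.5)&(U>280)&(U<340)&(V>175)&(V<245)
P=W[m][:,:2]; e=np.array([d,n]); q=P@e.T
for k in (0,1): print('loaded',np.percentile(q[:,k],[0.5,2,98,99.5]))
print('R,L in lane coords',R[0]@n,L[0]@n,'L2',L2[0]@n,'d',d)
```

```text
rightwall 239 ang 12.34 pt 571.9 -318.7 spread [-3.12  0.01  2.96]
leftwall(lane) 472 ang 11.51 pt 549.1 -272.5 spread [-3.    0.    2.89]
nextlane right wall 349 ang 13.29 pt 502.8 -253.5 spread [-3.280e+00  1.000e-02  1.609e+01]
sep 49.889866
lip free ((597.7481079101562, -287.988037109375), (18.28768539428711, 24.221223831176758), 11.86497688293457) 76.21692490428603
lip loaded ((582.311767578125, -213.3509063720703), (17.501895904541016, 27.996129989624023), 9.353574752807617) 76.35481562194678
front edge ang -78.112366 460.87048 -274.5211 dist along lane 396.79837
loaded [469.97433336 470.39239277 526.43921194 528.49252513]
loaded [-343.50659869 -343.14392135 -304.57674069 -304.00897217]
R,L in lane coords -426.48993 -376.60007 L2 -348.80127 d [0.9798753  0.19961035]
```

Tray measured:
- Walls 44 mm apart and lane axis 11.9° off world x, with the front edge, lip and walls agreeing.
- lane_home ≈ (570.1, −293.8), and the loaded bottle's pose (78 mm across) agrees with this to about 1 mm.

Next I go back to the bottle turned 90°, to take the broad sides.

Request:
{"op": "jog_arm", "data": {
  "targets": [
    {"x": -0.015, "y": 0.025, "z": 0, "spin": 6},
    {"x": -0.034, "y": 0.054, "z": 0, "spin": 13},
    {"x": -0.054, "y": 0.085, "z": 0, "spin": 20},
    {"x": -0.074, "y": 0.116, "z": 0, "spin": 27},
    {"x": -0.094, "y": 0.147, "z": 0, "spin": 34},
    {"x": -0.114, "y": 0.178, "z": 0, "spin": 41},
    {"x": -0.134, "y": 0.209, "z": 0, "spin": 48},
    {"x": -0.154, "y": 0.24, "z": 0, "spin": 55},
    {"x": -0.174, "y": 0.272, "z": 0, "spin": 62},
    {"x": -0.193, "y": 0.303, "z": 0.02, "spin": 69}
  ],
  "gripper": 0.75
}}

```text
time: 14.35
ee_pos: [717.9, 41.2, 208.2]
eef_rot: [0.569, 0.822, -0.0, 0.001]
contact_force: [1.7, -0.2, 0.5]
finger_gap: 0.747
```

Run:
```python
from h import *
tool([714.3,37.1,140],90)
```

```text
pos [717.9  41.2 208.2] toolx ang 110.67 shift m [-0.0025 -0.0048  0.0682]
spin 20.67
```

Request:
{"op": "jog_arm", "data": {
  "targets": [
    {"x": -0.0025, "y": -0.0048, "z": 0.02, "spin": 7},
    {"x": -0.0025, "y": -0.0048, "z": 0.04, "spin": 14},
    {"x": -0.0025, "y": -0.0048, "z": 0.06, "spin": 20.7},
    {"x": -0.0025, "y": -0.0048, "z": 0.068, "spin": 20.7},
    {"x": -0.0025, "y": -0.0048, "z": 0.068, "spin": 20.7},
    {"x": -0.0025, "y": -0.0048, "z": 0.068, "spin": 20.7}
  ]
}}

```text
time: 14.85
ee_pos: [714.3, 38.6, 139.9]
eef_rot: [0.705, 0.709, -0.0, 0.0]
contact_force: [0.3, 0.3, 0.3]
finger_gap: 0.748
```

Run:
```python
from h import *
p,_,W=grab('wrist','w23')
tool([714.3,37.1,140],90)
mm=rect('w23',(120,60,400,320),60,56,68)
s=monitor.sense(); print(s['q'])
```

```text
pos [714.9  38.  141. ] toolx ang 90.2 shift m [-0.0009 -0.0006  0.001 ]
spin 0.2
n 3282 z 62.11011599099815 rect [714.5  37.5] [40. 60.] 0.11 mean [714.598     42.336227]
[[694.4000244140625, 67.5], [694.5999755859375, 7.5], [734.5999755859375, 7.599999904632568], [734.5, 67.5]]
[-0.4048319   0.67497048  0.4603744   1.46429143 -0.32055054  1.07553479
  0.12412546]
```

View pics/w23.png

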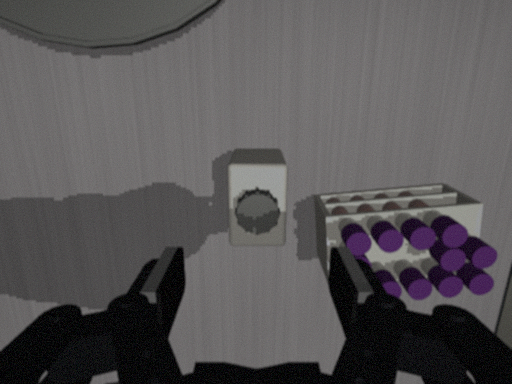

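Request:
{"op": "jog_arm", "data": {
  "targets": [
    {"x": 0, "y": 0, "z": 0, "spin": 0},
    {"x": -0.0005, "y": -0.0004, "z": 0.02, "spin": 0.2},
    {"x": -0.0005, "y": -0.0004, "z": 0.05, "spin": 0.2},
    {"x": -0.0005, "y": -0.0004, "z": 0.08, "spin": 0.2},
    {"x": -0.0005, "y": -0.0004, "z": 0.1, "spin": 0.2},
    {"x": -0.0005, "y": -0.0004, "z": 0.114, "spin": 0.2},
    {"x": -0.0005, "y": -0.0004, "z": 0.119, "spin": 0.2},
    {"x": -0.0005, "y": -0.0004, "z": 0.119, "spin": 0.2}
  ],
  "gripper": 0.6
}}

```text
time: 15.57
ee_pos: [715.7, 38.7, 22.8]
eef_rot: [0.706, 0.708, 0.002, 0.001]
contact_force: [-1.4, 2.9, -0.5]
finger_gap: 0.599
```

Run:
```python
from h import *
p,_,W=grab('wrist','w24')
tool([714.5,37.5,22],90)
```

```text
pos [715.3  38.6  22.9] toolx ang 90.1 shift m [-0.0011 -0.0008  0.0009]
spin 0.1
```

View pics/w24.png

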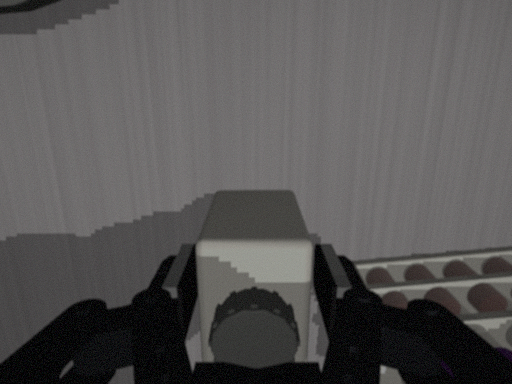

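Request:
{"op": "jog_arm", "data": {
  "targets": [
    {"x": -0.0011, "y": -0.0008, "z": 0.0005, "spin": 0},
    {"x": -0.0011, "y": -0.0008, "z": 0.0005, "spin": 0},
    {"x": -0.0011, "y": -0.0008, "z": 0.0005, "spin": 0},
    {"x": -0.0011, "y": -0.0008, "z": 0.0005, "spin": 0},
    {"x": -0.0011, "y": -0.0008, "z": 0.0005, "spin": 0}
  ],
  "gripper": 0.4,
  "newtons": 40
}}

```text
time: 16.03
ee_pos: [715.1, 37.5, 23.6]
eef_rot: [0.706, 0.708, 0.002, 0.001]
contact_force: [-1.0, 2.1, 6.0]
finger_gap: 0.456
```

Request:
{"op": "jog_arm", "data": {
  "targets": [
    {"x": 0, "y": 0, "z": -0.01, "spin": 0},
    {"x": 0, "y": 0, "z": -0.04, "spin": 0},
    {"x": 0, "y": 0, "z": -0.075, "spin": 0},
    {"x": 0, "y": 0, "z": -0.1, "spin": 0},
    {"x": 0, "y": 0, "z": -0.11, "spin": 0},
    {"x": 0, "y": 0, "z": -0.11, "spin": 0}
  ]
}}

```text
time: 16.53
ee_pos: [716.2, 36.5, 137.0]
eef_rot: [0.707, 0.707, 0.004, 0.003]
contact_force: [0.6, -0.1, -2.0]
finger_gap: 0.46
```

Run:
```python
from h import *
p,_,W=grab('wrist','w25')
s=monitor.sense(); R=Ro.from_quat(s['eef_rot']).as_matrix(); T=np.array(s['ee_pos'])
L=(W-T)@R  # tool coords
m=(L[...,2]<-15)&(L[...,2]>-60)&(abs(L[...,1])<18)&(abs(L[...,0])<45)
P=L[m]; print('tool coords shoulder z hist',np.histogram(P[:,2],bins=np.arange(-60,-14,3)))
zs=np.median(P[(P[:,2]>-50)][:,2]); 
print('x max/min',np.percentile(P[:,0],[0.5,50,99.5]))
ang=np.radians(11.9);home=np.array([570.1,-293.8])
d=np.array([np.cos(ang),np.sin(ang)])
for k in (-160,-115): 
    print(k,home+k*d)
print(s['finger_gap'])
tool([*(home-140*d),150],191.9)
```

```text
tool coords shoulder z hist (array([   5, 4332,  637,  451,  410,  768, 6276,  473,  353,  337,  306,
        273,  271,  250,  250]), array([-60, -57, -54, -51, -48, -45, -42, -39, -36, -33, -30, -27, -24,
       -21, -18, -15]))
x max/min [-19.81611549  11.94285624  28.80799348]
-160 [ 413.53856238 -326.79266966]
-115 [ 457.57146671 -317.51348132]
0.46225255781367536
pos [715.   36.9 134.4] toolx ang 90.08 shift m [-0.3591 -0.2823 -0.0178]
spin -101.82
```

View pics/w25.png

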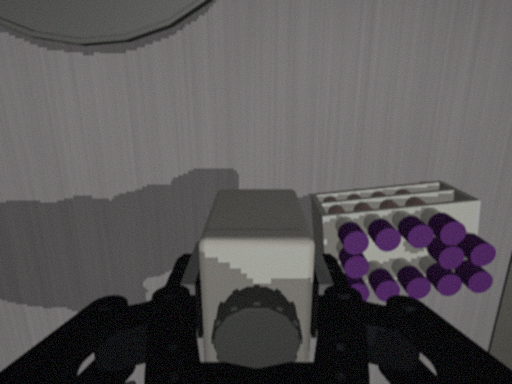

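The grip is good: base 21.5 mm below the TCP and bottle centre about 1 mm off along the tool x. I'll carry it to the front of the lane mouth, turning +78°.

Request:
{"op": "jog_arm", "data": {
  "targets": [
    {"x": -0.015, "y": -0.012, "z": 0, "spin": 3},
    {"x": -0.04, "y": -0.032, "z": 0, "spin": 9},
    {"x": -0.07, "y": -0.056, "z": 0, "spin": 16},
    {"x": -0.1, "y": -0.08, "z": 0, "spin": 23},
    {"x": -0.13, "y": -0.104, "z": 0, "spin": 30},
    {"x": -0.16, "y": -0.128, "z": 0, "spin": 37},
    {"x": -0.19, "y": -0.152, "z": 0, "spin": 44},
    {"x": -0.22, "y": -0.176, "z": 0, "spin": 51},
    {"x": -0.25, "y": -0.2, "z": 0, "spin": 58},
    {"x": -0.275, "y": -0.22, "z": 0, "spin": 64}
  ]
}}

```text
time: 17.42
ee_pos: [491.8, -240.1, 130.9]
eef_rot: [0.975, 0.222, 0.001, -0.0]
contact_force: [0.3, -0.6, -1.4]
finger_gap: 0.469
```

Run:
```python
from h import *
tool([423.3,-324.7,110],11.9)
```

```text
pos [ 491.8 -240.1  130.9] toolx ang 25.62 shift m [-0.0984  0.0467  0.0207]
spin 13.72
```

Request:
{"op": "jog_arm", "data": {
  "targets": [
    {"x": -0.03, "y": 0.015, "z": 0, "spin": 5},
    {"x": -0.06, "y": 0.03, "z": 0, "spin": 11},
    {"x": -0.088, "y": 0.042, "z": 0.01, "spin": 13.7},
    {"x": -0.0984, "y": 0.0467, "z": 0.02, "spin": 13.7},
    {"x": -0.0984, "y": 0.0467, "z": 0.02, "spin": 13.7},
    {"x": -0.0984, "y": 0.0467, "z": 0.02, "spin": 13.7}
  ]
}}

```text
time: 17.92
ee_pos: [421.6, -324.3, 108.9]
eef_rot: [0.995, 0.103, -0.001, -0.001]
contact_force: [0.1, 0.1, -1.9]
finger_gap: 0.46
```

Run:
```python
from h import *
p,_,W=grab('wrist','w26')
tool([423.3,-324.7,110],11.9)
print(monitor.sense()['q'])
```

```text
pos [ 422.8 -323.8  109.5] toolx ang 11.92 shift m [ 0.0003  0.0009 -0.0005]
spin 0.02
[-0.06426041  0.51818591  0.84290531  1.98450542 -0.51023498  0.86422417
 -0.30517769]
```

View pics/w26.png

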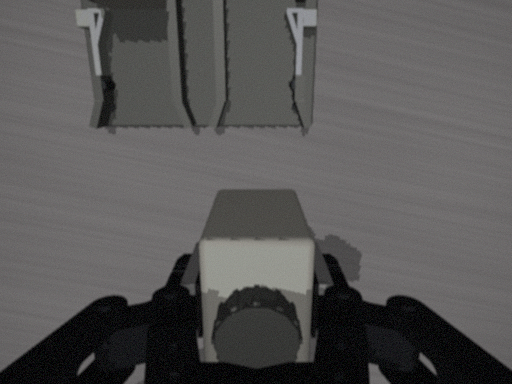

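```bash
cat >> h.py <<'E'
def toolpts(W):
    s=monitor.sense(); R=Ro.from_quat(s['eef_rot']).as_matrix(); return (W-np.array(s['ee_pos']))@R
E
python3 - <<'E'
from h import *
W=np.load('pics/w26_w.npy'); L=toolpts(W); z=W[...,2]
U,V=np.meshgrid(np.arange(512),np.arange(384))
for v in (6,30,60,80,100,120):
    r=[u for u in range(80,325) if 21<z[v,u]<28]
    seg=[];
    for u in r:
        if seg and u-seg[-1][-1]<=2: seg[-1].append(u)
        else: seg.append([u])
    print(v,[(s[0],s[-1],np.round(L[v,s[0],:2],1).tolist(),np.round(L[v,s[-1],:2],1).tolist()) for s in seg])
# bottle shoulder edges in tool coords
m=(L[...,2]<-36)&(L[...,2]>-44)&(abs(L[...,0])<45)
P=L[m]; print(np.percentile(P[:,0],[1,99,100]),np.percentile(P[:,1],[0,1,99,100]), np.median(P[:,2]))
# front edge
f=np.array([L[[v for v in range(90,150) if z[v,u]>3.5][-1],u,:2] for u in range(110,310,5)]); print(np.round(np.polyfit(f[:,1],f[:,0],1),4))
E
```

```text
6 [(166, 176, [119.8, -54.3], [120.0, -48.6]), (213, 223, [119.6, -26.4], [119.9, -20.6])]
30 [(90, 99, [107.2, -102.3], [107.2, -96.9]), (167, 177, [106.8, -54.8], [106.8, -48.7]), (214, 223, [106.8, -26.4], [106.7, -20.9]), (292, 293, [106.9, 20.9], [106.9, 21.6]), (296, 302, [106.9, 23.4], [106.9, 27.0])]
60 [(94, 99, [90.1, -102.3], [90.0, -98.9]), (170, 180, [89.8, -54.2], [90.0, -48.6]), (215, 224, [89.8, -26.4], [89.7, -20.7]), (296, 300, [89.9, 24.0], [89.9, 26.5])]
80 [(91, 104, [78.2, -104.3], [78.2, -97.5]), (171, 181, [78.1, -54.5], [78.1, -48.4]), (216, 225, [78.0, -26.1], [78.1, -20.7]), (293, 304, [78.0, 22.3], [78.0, 29.1])]
100 [(94, 105, [66.1, -104.2], [65.9, -98.6]), (172, 182, [66.0, -54.7], [65.9, -48.8]), (216, 225, [65.9, -26.5], [65.9, -20.8]), (294, 303, [65.8, 23.3], [65.8, 28.9])]
120 [(90, 100, [53.6, -108.4], [53.2, -103.7]), (182, 190, [53.4, -49.2], [53.2, -44.3]), (210, 218, [53.3, -31.1], [53.3, -25.8]), (302, 309, [53.3, 28.8], [53.3, 33.2])]
[-21.78684372  26.25008997  27.23723168] [-40.49975472 -26.73550167  25.14364456  41.34099549] -38.2450872471022
[-1.1000e-03  4.8251e+01]
```

Run:
```python
from h import *
W=np.load('pics/w26_w.npy'); L=toolpts(W)
for v in (242,246,250,256,262): 
    r=[u for u in range(180,340) if -44<L[v,u,2]<-35 and abs(L[v,u,1])<22.5]
    print(v,r[0],r[-1],np.round(L[v,r[0]],1),np.round(L[v,r[-1]],1))
p=cv2.imread('pics/w26.png').min(2); print(p[246,190:206],p[246,306:322])
for v in (195,215,230):
    print(v,[(u,int(p[v,u])) for u in list(range(198,225,2))+list(range(290,316,2))])
    r=[u for u in range(190,330) if -44<L[v,u,2]<40]; print(r[0],r[-1],L[v,r[0]],L[v,r[-1]])
```

```text
242 199 314 [ 24.2 -20.3 -35.6] [ 24.3  18.7 -35.9]
246 198 314 [ 22.8 -20.7 -35.7] [ 23.2  18.7 -36.7]
250 199 314 [ 21.8 -20.2 -36.7] [ 21.   19.  -35.3]
256 199 313 [ 19.  -20.5 -35.8] [ 20.1  18.3 -37.9]
262 199 313 [ 17.  -20.5 -36.3] [ 16.7  18.8 -35.8]
[109 108 108 109  95  76  55  57  71  99 121 125 126 135 139 142] [140 141 138 137 128 122 120 105  87  65  56  53  62  65  75  77]
195 [(198, 105), (200, 114), (202, 112), (204, 112), (206, 110), (208, 108), (210, 106), (212, 108), (214, 107), (216, 84), (218, 68), (220, 69), (222, 69), (224, 73), (290, 76), (292, 72), (294, 66), (296, 76), (298, 106), (300, 106), (302, 103), (304, 105), (306, 108), (308, 107), (310, 106), (312, 103), (314, 102)]
216 296 [ 25.80675634 -19.77130812  11.78226646] [25.690209   17.78555574 11.96839747]
215 [(198, 109), (200, 109), (202, 107), (204, 111), (206, 107), (208, 97), (210, 66), (212, 74), (214, 76), (216, 69), (218, 70), (220, 75), (222, 73), (224, 72), (290, 68), (292, 69), (294, 77), (296, 72), (298, 73), (300, 65), (302, 64), (304, 88), (306, 110), (308, 104), (310, 107), (312, 103), (314, 105)]
209 304 [ 25.9440762  -19.56180203 -14.64260172] [ 25.76138075  18.10346371 -14.31213812]
230 [(198, 108), (200, 107), (202, 99), (204, 70), (206, 68), (208, 73), (210, 70), (212, 72), (214, 67), (216, 73), (218, 74), (220, 73), (222, 75), (224, 70), (290, 79), (292, 67), (294, 66), (296, 75), (298, 75), (300, 71), (302, 70), (304, 69), (306, 71), (308, 67), (310, 69), (312, 90), (314, 104)]
203 309 [ 25.77222679 -19.80643089 -29.04198179] [ 26.06455267  17.82987734 -29.83767438]
```

Request:
{"op": "jog_arm", "data": {
  "targets": [
    {"x": 0, "y": 0.0015, "z": 0.02, "spin": 0},
    {"x": 0, "y": 0.0015, "z": 0.05, "spin": 0},
    {"x": 0, "y": 0.0015, "z": 0.07, "spin": 0},
    {"x": 0, "y": 0.0015, "z": 0.0775, "spin": 0},
    {"x": 0, "y": 0.0015, "z": 0.0775, "spin": 0},
    {"x": 0, "y": 0.0015, "z": 0.0775, "spin": 0},
    {"x": 0, "y": 0.0015, "z": 0.0775, "spin": 0}
  ]
}}

```text
time: 18.55
ee_pos: [424.0, -325.5, 33.1]
eef_rot: [0.995, 0.104, 0.001, -0.001]
contact_force: [0.0, -0.1, -1.9]
finger_gap: 0.468
```

Run:
```python
from h import *
cams.capture('wrist')
p,_,W=grab('wrist','w27'); L=toolpts(W); z=W[...,2]
tool([423.3,-324.7,32],11.9)
for v in (6,30,60,80,100,110,120,130,140,150,160):
    r=[u for u in range(80,400) if 20<z[v,u]<29]
    seg=[];
    for u in r:
        if seg and u-seg[-1][-1]<=2: seg[-1].append(u)
        else: seg.append([u])
    print(v,[(s[0],s[-1],np.round(L[v,s[0],:2],1).tolist(),np.round(L[v,s[-1],:2],1).tolist()) for s in seg])
for v in (200,220,235,246,256): 
    r=[u for u in range(180,340) if -44<L[v,u,2]<30 and abs(L[v,u,1])<22.5 and L[v,u,0]<35]
    print(v,r[0],r[-1],np.round(L[v,r[0]],1),np.round(L[v,r[-1]],1))
```

```text
pos [ 424.  -325.5   33.2] toolx ang 11.94 shift m [-0.0006 -0.0009  0.0012]
spin 0.04
6 [(116, 135, [106.2, -56.5], [107.0, -50.4]), (187, 203, [106.2, -28.5], [106.7, -22.6]), (305, 321, [106.9, 18.6], [106.7, 24.8])]
30 [(119, 135, [97.6, -56.6], [98.0, -51.0]), (188, 204, [97.5, -28.6], [98.0, -22.7]), (312, 320, [98.0, 21.7], [97.9, 25.0])]
60 [(122, 139, [86.2, -56.3], [86.5, -50.8]), (190, 205, [86.3, -28.5], [86.4, -22.7]), (311, 319, [86.5, 21.9], [86.3, 24.9])]
80 [(124, 140, [78.4, -56.9], [78.4, -50.5]), (191, 206, [78.4, -28.7], [78.5, -22.8]), (309, 324, [78.5, 21.4], [78.4, 27.4])]
100 [(126, 143, [70.3, -56.8], [70.1, -50.6]), (192, 206, [70.2, -28.9], [70.3, -22.5]), (308, 323, [70.2, 21.3], [70.3, 27.3])]
110 [(127, 144, [66.1, -56.8], [65.9, -50.6]), (193, 207, [66.2, -28.3], [66.0, -22.7]), (307, 322, [65.9, 21.2], [66.2, 27.1])]
120 [(132, 147, [61.7, -55.8], [61.5, -49.7]), (191, 203, [62.0, -29.3], [61.8, -24.4]), (311, 323, [61.8, 22.9], [61.9, 27.8])]
130 [(137, 151, [57.6, -53.3], [57.3, -48.1]), (188, 200, [57.5, -31.1], [57.4, -26.0]), (314, 326, [57.2, 24.7], [57.5, 29.5])]
140 [(141, 156, [53.4, -51.7], [52.6, -46.5]), (185, 197, [53.4, -32.3], [52.9, -27.7]), (317, 329, [52.9, 26.1], [53.5, 30.6])]
150 [(146, 155, [48.7, -50.4], [48.7, -46.3]), (183, 194, [48.9, -33.6], [48.3, -29.4]), (320, 332, [48.3, 27.8], [48.9, 32.5])]
160 []
200 214 298 [ 26.8 -20.3   5. ] [26.7 17.8  5.2]
220 207 306 [ 27.2 -19.9 -20.5] [ 26.   18.3 -17.4]
235 201 311 [ 26.8 -20.3 -33.3] [ 27.2  17.7 -34.2]
246 198 314 [ 24.3 -20.9 -36.7] [ 24.2  18.5 -36.6]
256 199 315 [ 20.1 -20.8 -36. ] [ 11.   22.4 -18.6]
```

View pics/w27.png

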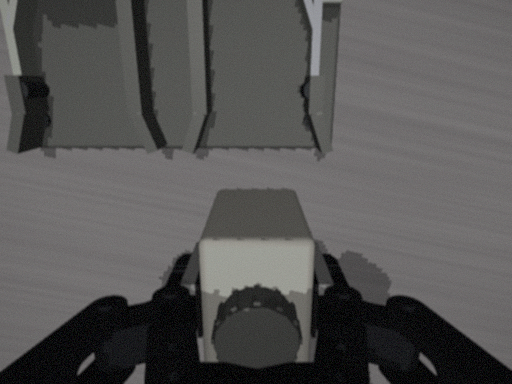

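Lane centre is 0.6 mm to the right of the bottle's centre and the flare is 21 mm ahead. I'll start the insertion.

Request:
{"op": "jog_arm", "data": {
  "targets": [
    {"x": 0.005, "y": 0.0005, "z": 0.001, "spin": 0},
    {"x": 0.012, "y": 0.0006, "z": 0.0015, "spin": 0},
    {"x": 0.018, "y": 0.0006, "z": 0.002, "spin": 0},
    {"x": 0.024, "y": 0.0006, "z": 0.002, "spin": 0},
    {"x": 0.03, "y": 0.0006, "z": 0.002, "spin": 0},
    {"x": 0.036, "y": 0.0006, "z": 0.002, "spin": 0},
    {"x": 0.04, "y": 0.0006, "z": 0.002, "spin": 0},
    {"x": 0.04, "y": 0.0006, "z": 0.002, "spin": 0}
  ]
}}

```text
time: 19.32
ee_pos: [464.5, -317.3, 31.1]
eef_rot: [0.995, 0.105, 0.001, -0.001]
contact_force: [0.3, -0.4, -1.6]
finger_gap: 0.463
```

Run:
```python
from h import *
p,_,W=grab('wrist','w28'); L=toolpts(W); z=W[...,2]
ang=np.radians(11.9);home=np.array([570.1,-293.8]);d=np.array([np.cos(ang),np.sin(ang)]);n=np.array([-d[1],d[0]])
s=monitor.sense();e=np.array(s['ee_pos'])[:2]-home;print('lane xy',e@d,e@n,s['contact_force'],s['finger_gap'],s['ee_pos'][2]); tool([0,0,0],11.9)
for v in (6,40,80,120,150,170):
    r=[u for u in range(80,400) if 20<z[v,u]<29]
    seg=[];
    for u in r:
        if seg and u-seg[-1][-1]<=2: seg[-1].append(u)
        else: seg.append([u])
    print(v,[(s[0],s[-1],np.round(L[v,s[0],:2],1).tolist(),np.round(L[v,s[-1],:2],1).tolist()) for s in seg])
```

```text
lane xy -109.01759964111174 -1.354708571884797 [-0.10568722 -0.19761714 -2.31252301] 0.4634885377100712 31.10700702360464
pos [ 463.7 -317.6   31.1] toolx ang 11.99 shift m [-0.3877 -0.407   0.0308]
spin 0.09
6 [(104, 132, [105.6, -58.9], [107.1, -50.8]), (186, 202, [106.4, -28.6], [107.2, -23.0]), (313, 328, [106.7, 20.9], [106.8, 26.9])]
40 [(109, 136, [93.8, -58.5], [94.7, -50.7]), (187, 204, [94.3, -29.0], [94.8, -22.8]), (311, 326, [94.6, 20.9], [94.3, 26.5])]
80 [(122, 140, [79.1, -56.5], [79.2, -50.7]), (190, 205, [79.1, -28.8], [79.2, -23.0])]
120 [(126, 142, [62.8, -57.1], [62.6, -51.1]), (192, 206, [62.9, -28.7], [62.5, -23.3]), (305, 316, [62.7, 19.8], [62.7, 24.6])]
150 [(129, 146, [49.8, -57.3], [49.2, -50.9]), (193, 207, [50.1, -28.9], [49.7, -23.1]), (307, 314, [49.7, 21.2], [49.6, 24.4])]
170 [(132, 147, [40.9, -56.7], [39.9, -51.4]), (194, 208, [41.1, -29.0], [40.3, -23.2]), (305, 317, [40.0, 21.1], [40.3, 26.3])]
```

View pics/w28.png

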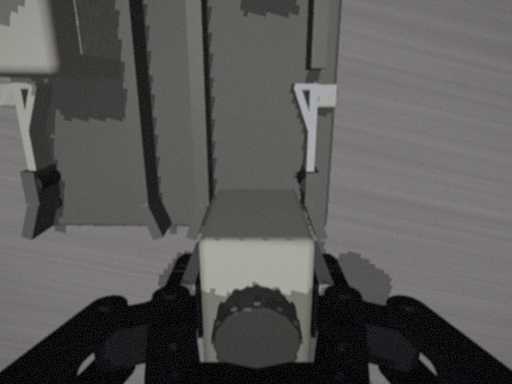

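Centred within 0.3 mm and inside the flare with no contact. I'll continue, slightly lower.

Request:
{"op": "jog_arm", "data": {
  "targets": [
    {"x": 0.004, "y": 0.0002, "z": 0.001, "spin": 0},
    {"x": 0.01, "y": 0.0002, "z": 0.0015, "spin": 0},
    {"x": 0.016, "y": 0.0002, "z": 0.0018, "spin": 0},
    {"x": 0.022, "y": 0.0002, "z": 0.0018, "spin": 0},
    {"x": 0.028, "y": 0.0002, "z": 0.0018, "spin": 0},
    {"x": 0.034, "y": 0.0002, "z": 0.0018, "spin": 0}
  ]
}}

```text
time: 19.87
ee_pos: [497.5, -310.8, 29.5]
eef_rot: [0.995, 0.104, 0.001, -0.001]
contact_force: [-3.9, 0.3, 3.4]
finger_gap: 0.461
```

Request:
{"op": "jog_arm", "data": {
  "targets": [
    {"x": 0.005, "y": 0, "z": 0, "spin": 0},
    {"x": 0.01, "y": 0, "z": 0, "spin": 0},
    {"x": 0.015, "y": 0, "z": 0, "spin": 0},
    {"x": 0.02, "y": 0, "z": 0, "spin": 0},
    {"x": 0.025, "y": 0, "z": 0, "spin": 0},
    {"x": 0.03, "y": 0, "z": 0, "spin": 0}
  ]
}}

```text
time: 20.37
ee_pos: [525.1, -304.3, 29.6]
eef_rot: [0.995, 0.104, -0.001, -0.002]
contact_force: [-9.7, 2.5, 10.0]
finger_gap: 0.464
```

```bash
cat >> h.py <<'E'
def lane():
    ang=np.radians(11.9);home=np.array([570.1,-293.8]);d=np.array([np.cos(ang),np.sin(ang)]);n=np.array([-d[1],d[0]])
    s=monitor.sense();e=np.array(s['ee_pos'])[:2]-home;f=np.array(s['contact_force'])
    print('t',s['time'],'lane xy',np.round([e@d,e@n],2),'z',round(s['ee_pos'][2],1),'F lane',np.round([f[:2]@d,f[:2]@n,f[2]],1),'gap',s['finger_gap']); tool([0,0,0],11.9)
E
python3 - <<'E'
from h import *
p,_,W=grab('wrist','w29'); lane()
E
```

```text
t 20.4167 lane xy [-44.76  -0.83] z 29.6 F lane [-5.8  3.2  8.3] gap 0.4645367668121792
pos [ 526.5 -303.8   29.6] toolx ang 11.99 shift m [-0.4519 -0.4065  0.0309]
spin 0.09
```

View pics/w29.png

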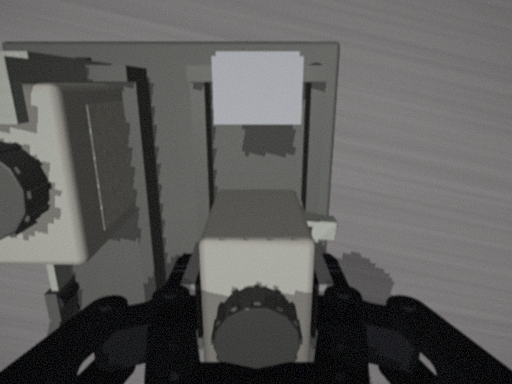

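The bottle is on the floor and through the ramp (about 6 N along the lane). I'll ease the down-pressure slightly and go on.

Request:
{"op": "jog_arm", "data": {
  "targets": [
    {"x": 0.004, "y": 0, "z": -0.0007, "spin": 0},
    {"x": 0.009, "y": 0, "z": -0.0007, "spin": 0},
    {"x": 0.014, "y": 0, "z": -0.0007, "spin": 0},
    {"x": 0.019, "y": 0, "z": -0.0007, "spin": 0},
    {"x": 0.024, "y": 0, "z": -0.0007, "spin": 0},
    {"x": 0.029, "y": 0, "z": -0.0007, "spin": 0},
    {"x": 0.034, "y": 0, "z": -0.0007, "spin": 0}
  ]
}}

```text
time: 21.0
ee_pos: [560.3, -296.3, 30.1]
eef_rot: [0.995, 0.105, -0.0, -0.002]
contact_force: [-2.3, 2.4, -2.2]
finger_gap: 0.462
```

Run:
```python
from h import *
lane()
```

```text
t 21.0 lane xy [-10.13  -0.4 ] z 30.1 F lane [-1.8  2.8 -2.2] gap 0.4624256212625963
pos [ 560.3 -296.3   30.1] toolx ang 12.0 shift m [-0.4864 -0.4062  0.0317]
spin 0.1
```

Request:
{"op": "jog_arm", "data": {
  "targets": [
    {"x": 0.003, "y": 0, "z": 0.0003, "spin": 0},
    {"x": 0.006, "y": 0, "z": 0.0004, "spin": 0},
    {"x": 0.009, "y": 0, "z": 0.0004, "spin": 0},
    {"x": 0.011, "y": 0, "z": 0.0004, "spin": 0},
    {"x": 0.011, "y": 0, "z": 0.0004, "spin": 0}
  ]
}}

```text
time: 21.42
ee_pos: [572.1, -294.2, 29.8]
eef_rot: [0.994, 0.105, 0.0, -0.001]
contact_force: [-0.8, 0.2, -1.5]
finger_gap: 0.46
```

Run:
```python
from h import *
p,_,W=grab('wrist','w30');lane()
```

```text
t 21.4667 lane xy [ 1.84 -1.14] z 29.9 F lane [-0.1 -0.2 -1.9] gap 0.4638666000014856
pos [ 572.1 -294.5   29.9] toolx ang 12.03 shift m [-0.4982 -0.4072  0.03  ]
spin 0.13
```

View pics/w30.png

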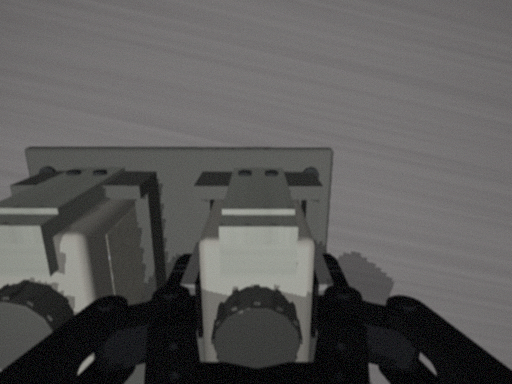

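Request:
{"op": "jog_arm", "data": {
  "targets": [
    {"x": 0.001, "y": 0, "z": 0.0008, "spin": 0},
    {"x": 0.002, "y": 0, "z": 0.0012, "spin": 0},
    {"x": 0.003, "y": 0, "z": 0.0012, "spin": 0},
    {"x": 0.003, "y": 0, "z": 0.0012, "spin": 0}
  ]
}}

```text
time: 21.8
ee_pos: [574.4, -295.2, 29.6]
eef_rot: [0.995, 0.104, 0.0, -0.0]
contact_force: [-5.7, 1.0, 6.0]
finger_gap: 0.467
```

Run:
```python
from h import *
lane()
```

```text
t 21.8 lane xy [ 3.94 -2.24] z 29.6 F lane [-5.4  2.1  6. ] gap 0.46675014189267017
pos [ 574.4 -295.2   29.6] toolx ang 11.97 shift m [-0.5007 -0.4079  0.0295]
spin 0.07
```

Request:
{"op": "jog_arm", "data": {
  "targets": [
    {"x": 0.001, "y": -0.0005, "z": -0.0002, "spin": 0},
    {"x": 0.002, "y": -0.0008, "z": -0.0004, "spin": 0},
    {"x": 0.003, "y": -0.001, "z": -0.0005, "spin": 0},
    {"x": 0.003, "y": -0.001, "z": -0.0005, "spin": 0}
  ]
}}

```text
time: 22.13
ee_pos: [574.4, -295.2, 29.9]
eef_rot: [0.995, 0.103, -0.002, -0.0]
contact_force: [-10.0, -1.3, 2.1]
finger_gap: 0.466
```

Run:
```python
from h import *
p,_,W=grab('wrist','w31');lane()
```

```text
t 22.1833 lane xy [ 3.86 -2.27] z 29.9 F lane [-9.7  1.   1.9] gap 0.4616871072794264
pos [ 574.3 -295.2   29.9] toolx ang 11.85 shift m [-0.5013 -0.4069  0.0317]
spin -0.05
```

View pics/w31.png

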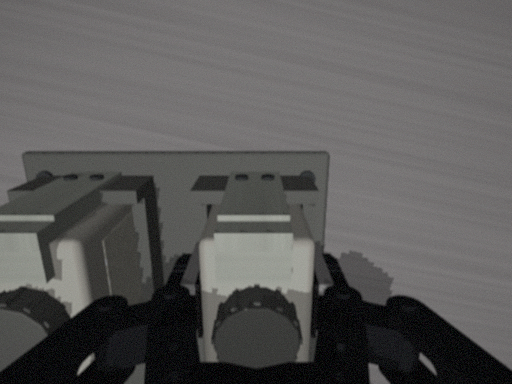

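The arm stopped moving (same TCP, 10 N along the lane): the bottle is against the back wall. I'll relax, open and lift away.

Request:
{"op": "jog_arm", "data": {
  "targets": [
    {"x": 0, "y": 0, "z": 0, "spin": 0},
    {"x": 0, "y": 0, "z": 0, "spin": 0}
  ]
}}

```text
time: 22.35
ee_pos: [574.5, -296.0, 29.9]
eef_rot: [0.995, 0.103, -0.001, 0.001]
contact_force: [-5.1, -2.9, -2.9]
finger_gap: 0.462
```

Request:
{"op": "jog_arm", "data": {
  "targets": [
    {"x": 0, "y": 0, "z": 0, "spin": 0},
    {"x": 0, "y": 0, "z": 0, "spin": 0},
    {"x": 0, "y": 0, "z": 0, "spin": 0},
    {"x": 0, "y": 0, "z": 0, "spin": 0}
  ],
  "gripper": 0.6
}}

```text
time: 22.68
ee_pos: [575.1, -295.8, 30.2]
eef_rot: [0.995, 0.103, -0.001, 0.001]
contact_force: [-0.2, -0.2, -1.1]
finger_gap: 0.598
```

Run:
```python
from h import *
p,_,W=grab('wrist','w32');lane()
```

```text
t 22.7333 lane xy [ 4.35 -2.96] z 30.1 F lane [-0.1 -0.3 -0.8] gap 0.5993180663589236
pos [ 575.  -295.8   30.1] toolx ang 11.84 shift m [-0.5019 -0.4076  0.0308]
spin -0.06
```

View pics/w32.png

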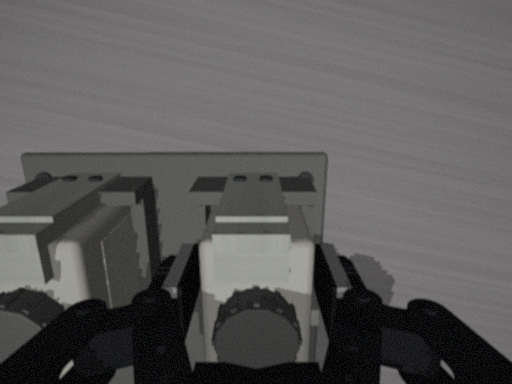

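Request:
{"op": "jog_arm", "data": {
  "targets": [
    {"x": 0, "y": 0, "z": -0.01, "spin": 0},
    {"x": 0, "y": 0, "z": -0.035, "spin": 0},
    {"x": 0, "y": 0, "z": -0.07, "spin": 0},
    {"x": 0, "y": 0, "z": -0.105, "spin": 0},
    {"x": -0.03, "y": 0, "z": -0.13, "spin": 0},
    {"x": -0.06, "y": 0, "z": -0.14, "spin": 0},
    {"x": -0.095, "y": 0, "z": -0.14, "spin": 0},
    {"x": -0.125, "y": 0, "z": -0.14, "spin": 0},
    {"x": -0.13, "y": 0, "z": -0.14, "spin": 0},
    {"x": -0.13, "y": 0, "z": -0.14, "spin": 0}
  ]
}}

```text
time: 23.57
ee_pos: [446.2, -323.2, 171.6]
eef_rot: [0.995, 0.101, -0.0, 0.0]
contact_force: [0.9, -0.0, 0.2]
finger_gap: 0.598
```

Run:
```python
from h import *
cams.capture('wrist')
p,_,W=grab('wrist','w33');lane()
cv2.imwrite('pics/w33c.png',cv2.resize(p[0:260,80:360],None,fx=2.8,fy=2.3,interpolation=cv2.INTER_CUBIC))
q,_,_=grab('scene','s33')
cv2.imwrite('pics/s33c.png',cv2.resize(q[110:280,130:350],None,fx=3.5,fy=3.5,interpolation=cv2.INTER_CUBIC))
```

```text
t 23.6667 lane xy [-124.07   -2.7 ] z 171.1 F lane [ 0.4  0.5 -0.6] gap 0.6000589546625951
pos [ 449.2 -322.   171.1] toolx ang 11.88 shift m [-0.3733 -0.4078  0.1707]
spin -0.02
```

View pics/w33c.png

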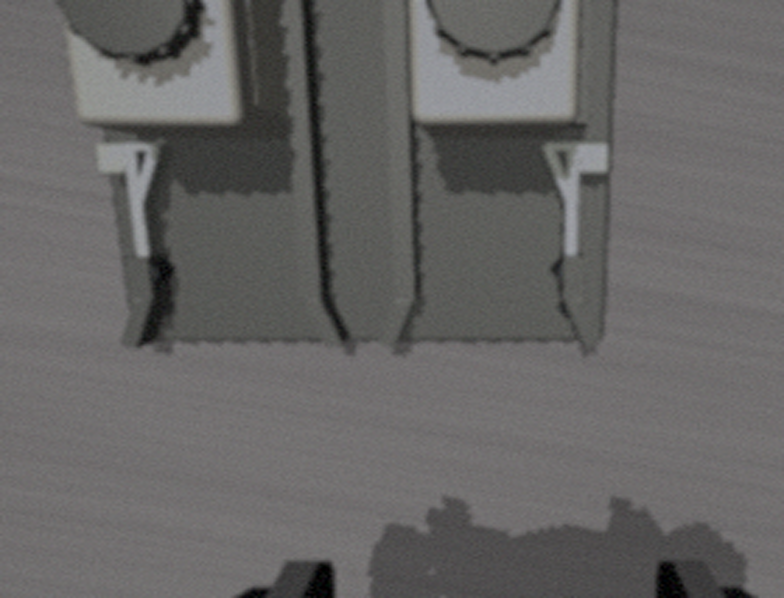

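View pics/s33c.png

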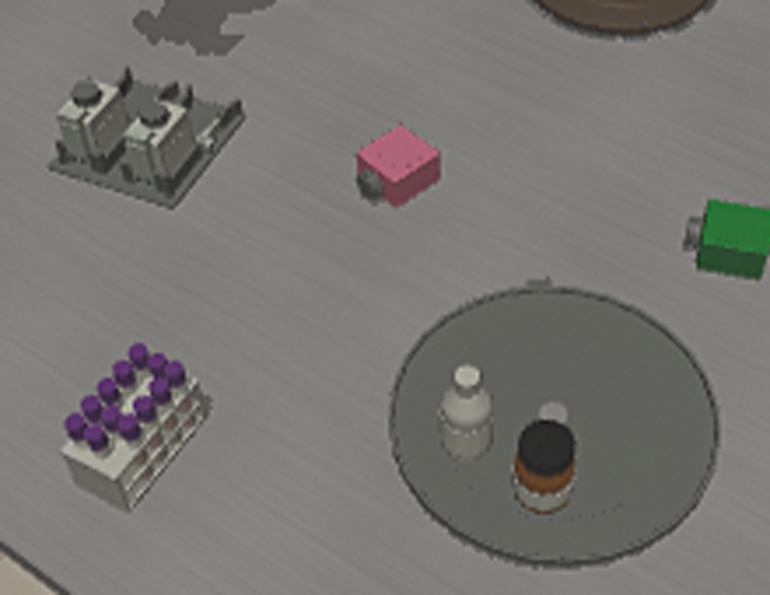

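The free-lane catch (crop ≈ (575,160)) mirrors the shut catch of the loaded lane, with its nose in the lane behind the bottle. Both rear faces sit at the same row (≈ 123). I'll check the numbers before handing in.

Run:
```python
from h import *
W=np.load('pics/w33_w.npy'); L=toolpts(W); z=W[...,2]
U,V=np.meshgrid(np.arange(512),np.arange(384))
for nm,(a,b) in dict(free=(220,300),loaded=(90,172)).items():
    m=(z>64)&(z<72)&(U>a)&(U<b)&(V<60)
    P=L[m]; 
    A=np.c_[P[:,0],P[:,1],np.ones(len(P))]; c=np.linalg.lstsq(A,P[:,2],rcond=None)[0]
    rear=[]
    for u in range(a+10,b-12,3):
        vs=[v for v in range(0,60) if 64<z[v,u]<72]
        if vs: rear.append(L[max(vs),u,:2])
    rear=np.array(rear); f=np.polyfit(rear[:,1],rear[:,0],1)
    print(nm,'top z',np.median(z[m]),'slopes',np.round(c[:2],4),'rear x',np.round(np.median(rear[:,0]),2),'yaw',round(f[0],4),'y',np.round(np.percentile(P[:,1],[0.5,99.5]),1))
    # catch white arm
p=cv2.imread('pics/w33.png').min(2)
for nm,(a,b) in dict(free=(265,300),loaded=(112,142)).items():
    m=(p>110)&(U>a)&(U<b)&(V>58)&(V<114)&(z>10)&(z<30); P=L[m]; print(nm,'catch y',np.round(np.percentile(P[:,1],[1,50,99]),1),'x',np.round(np.percentile(P[:,0],[1,99]),1))
for v in (100,): 
    pass
# lane walls
for v in (70,90,100,110):
    r=[u for u in range(80,320) if 21<z[v,u]<28]; seg=[]
    for u in r:
        if seg and u-seg[-1][-1]<=2: seg[-1].append(u)
        else: seg.append([u])
    print(v,[(np.round(L[v,s[0],1],1),np.round(L[v,s[-1],1],1)) for s in seg])
```

```text
free top z 68.1592682240514 slopes [-0.0131  0.0006] rear x 95.48 yaw 0.0032 y [-20.6  19. ]
loaded top z 68.18139714103444 slopes [-0.0201  0.0146] rear x 95.05 yaw -0.2322 y [-99.6 -60.4]
free catch y [15.1 22.5 31.2] x [55.3 92.6]
loaded catch y [-114.5 -105.1  -98.4] x [55.6 92.9]
70 [(np.float64(-109.9), np.float64(-109.9)), (np.float64(-105.9), np.float64(-103.3)), (np.float64(-100.6), np.float64(-98.6)), (np.float64(-58.2), np.float64(-52.3)), (np.float64(-30.3), np.float64(-24.7)), (np.float64(15.1), np.float64(17.5)), (np.float64(19.9), np.float64(23.1))]
90 [(np.float64(-105.7), np.float64(-105.7)), (np.float64(-58.3), np.float64(-52.2)), (np.float64(-30.0), np.float64(-24.5)), (np.float64(21.0), np.float64(22.6))]
100 [(np.float64(-105.1), np.float64(-103.4)), (np.float64(-57.8), np.float64(-52.5)), (np.float64(-30.2), np.float64(-24.6)), (np.float64(20.3), np.float64(22.8))]
110 [(np.float64(-105.9), np.float64(-103.6)), (np.float64(-58.2), np.float64(-52.8)), (np.float64(-30.5), np.float64(-24.8)), (np.float64(21.4), np.float64(22.9))]
```

Run:
```python
from h import *
print(robot.hand_in()); print(monitor.sense()['time'])
```

```text
the job is handed in; nothing more can be done
None
the job is handed in; nothing more can be done
```

The bottle is in the free lane, cap up and fully home, with the catch shut behind it. The job was handed in at about 24 s, and no verdict is reported.

**What I did:**
- **Lift:** I gripped the tipped bottle by its narrow sides near the cap and lifted it straight off the turntable.
- **Standing it up:** It did not swing upright on its own. Over the free bench I loosened the grip until it swung to about 44°. Then I dragged its base edge along the bench until it reached 86°, and let go. It settled upright, with the shoulder at 62.4 mm and under 1° of tilt.
- **Insertion:** I took it again by the broad sides and slid it along the lane with 6–10 N at most along the lane. It stopped hard against the back wall, and I released it and backed off.

**Last checks before hand-in:**

| Check | Result |
|---|---|
| Shoulder height | 68.2 mm, same as the loaded bottle (68 expected) |
| Rear face against the loaded bottle's | within 0.5 mm |
| Yaw to the lane | about 0.003 rad |
| Tilt | about 0.013 rad |
| Sideways position | about 1.8 mm right of lane centre, leaning on the right wall (limit 4 mm) |
| Catch | arm and nose match the shut catch of the other lane, judged from the image and depth only |
| Jar, flask, tube rack | look upright and undisturbed in the scene view, not measured |

- **Loaded-bottle yaw:** the automatic yaw fit for the loaded bottle (−0.23) was spoiled by other pixels in its window, so I ignored it. In the picture that bottle stands square.
- **Lane estimate:** by the first lane estimate, the wrist's stopping point was about 4 mm past home and 2–3 mm to the right. I went by the back-wall stop and the comparison with the loaded bottle instead.

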